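# Pitch the drain board, hook the soaked baskets out of the deep tank, cover the tank

## Task

Slide the levelling wedge under the near edge of the drain board until the pointer at the edge stands level with the brass height mark, so that the board drains into its gutter. Then use the hook rod to fish every dip basket out of the deep soak tank, touching no basket with the fingers and tipping none over, and stand them all upright on the drain board. When they are out, hang the hook rod back in its fork stand and seat the lid level on the tank, with the board still at its mark and nothing else on the table disturbed.

Things in the scene. Friction and masses are not known exactly. Their poses are not given: they have to be found in the camera images.
- tank: Fixed stainless soak tank, open on top. Origin: centre of its underside; long side along x. Inside 206 (x) by 94 (y), rim top at z = 150, mouth flange 224 by 112 over all. Rails inside along both long walls (|y| = 37 to 47) have notches 9 wide, 6 deep at x = -62, 0, 62. A basket's bar lies across in a pair of notches, axis at z = 75, so 75 below the rim.
- basket_1: One of 2 or 3 alike wire dip baskets, about 110 g, 46 (x) by 56 (y), 24 high, with small rings fixed in it. Origin: centre of its underside. A stiff bail (uprights at x = 0, y = +-27, 4.4 thick) carries a hanger bar at its top. Starts hanging by the bar in the tank, axes about along the tank's.
- basket_2: One of 2 or 3 alike wire dip baskets, about 110 g, 46 (x) by 56 (y), 24 high, with small rings fixed in it. Origin: centre of its underside. A stiff bail (uprights at x = 0, y = +-27, 4.4 thick) carries a hanger bar at its top. Starts hanging by the bar in the tank, axes about along the tank's.
- basket_3: One of 2 or 3 alike wire dip baskets, about 110 g, 46 (x) by 56 (y), 24 high, with small rings fixed in it. Origin: centre of its underside. A stiff bail (uprights at x = 0, y = +-27, 4.4 thick) carries a hanger bar at its top. Starts hanging by the bar in the tank, axes about along the tank's.
- bar_1 (a point): Middle of basket_1's hanger bar: round, 5 thick, 87 long along the basket's y, axis 62 above the basket's underside. The hook goes under it here, between the uprights (49 free), moving along the basket's x.
- bar_2 (a point): Middle of basket_2's hanger bar: round, 5 thick, 87 long along the basket's y, axis 62 above the basket's underside. The hook goes under it here, between the uprights (49 free), moving along the basket's x.
- bar_3 (a point): Middle of basket_3's hanger bar: round, 5 thick, 87 long along the basket's y, axis 62 above the basket's underside. The hook goes under it here, between the uprights (49 free), moving along the basket's x.
- lid: Loose tank lid, 320 g: plate 226 (x) by 114 (y), 3 thick, lip under it 198 by 86 and 10 deep (4 clear of the tank walls all round). Origin: centre of the lip's lower edge; plate underside at z = 10. Black bar handle on top: 96 along x, 16 wide, 14 high, centre at z = 47. Starts flat on the table. Seated, its origin is 140 above the tank's; either way round will do.
- hook_rod: Loose upright hook rod, 158 long, 90 g. Origin: on its axis at the hook's underside; z up the rod. Shank 8 thick on the axis; round collar 28 across at z = 85 to 90; black square handle 16 by 16 from z = 90 to 158, sides along x and y. Starts hanging in its stand by the collar.
- hook_seat (a point): Top of the hook's floor on the rod's axis, 3 above the rod's origin. The hook is a J of strap 24 wide (y), 3 thick: back at x = -10, upturned lip at x = +10, tip 11.5 above this point; 17 free between them, where the bar lies. Open above the lip toward the rod's +x: pass the lip below the bar, move the hook along its +x, then lift.
- hook_stand: Fixed fork stand of the hook rod. Origin: on the table under the fork. Two level tines along its x, slot 14 wide, tops at z = 105, from a post at x = -26 to the open end at x = 30. The rod hangs with the shank in the slot and collar on the tines, its origin 20 above this one, x -6 to 6. The strap is too wide for the slot: leave and enter along x through the open end, rod 3 to 20 higher than hung.
- drain_base: Fixed base of the drain board. Origin: centre of its underside on the table. The board's hinge lies along y at x = 95, z = 20, a gutter beyond it; the board's near edge is at x = -95. Between the side rails (y = +-148) the space under the board is open from the -x side for the wedge.
- drain_board: Ribbed steel drain board, 750 g, hinged at its far end; lies level at rest, near edge lifts freely. Origin: on the hinge axis, mid-width. It runs along its -x to the near edge at x = -190; flat top at z = 2, 290 wide (y), side rims 14 high at y = +-143. Near edge: a round bar 10 thick along y, axis at x = -190, z = 0, underside 14 above the table at rest.
- board_edge (a point): Tip of the pointer in line with the axis of the board's near edge bar, at its left (+y) end. 19 above the table at rest; its height is compared with the height mark.
- height_mark: Brass collar with a thin blade, clamped on a post beside the left end of the board's near edge; fixed. Origin: on the post's axis at the height of the blade, 33 to 39 above the table: the height to which the board's pointer must rise.
- wedge: Loose black levelling wedge, 165 long, 36 wide (y), 160 g. Origin: underside, middle of the thin tip; +x points out of the tip, the body lies toward -x. Upper face rises from 4 at the tip to 40 at x = -120 (3 for every 10), then level to the tail at x = -165, whose sides can be gripped. Under the board it lifts the edge bar and stays put when let go.
- blade_unit: Black spare blade carrier with bare blades, 62 wide, 51 high. Bystander, leave alone.
- spice_jar: Spice jar with a black cap, 41 across, 105 high. Bystander, leave alone.

How it is judged:
By the outcome, as a careful person would: the job done as asked, in the order asked, and still so for the second after the job is handed in, with the robot touching nothing.
Of basket_1, basket_2, basket_3 only 2 to 3 are there at a start; the rules pass over those that are not, and their reading is None.
At some moment in a run one of lid, wedge may be knocked a few centimetres aside while the robot is not near it.
Once in a run the grip may slacken for a moment while it holds something.
It also fails if it takes over 210 s, if anything falls off the work surface, if the arm or the gripper's body presses on something with over 40 N, if the wrist force passes 120 N, or if a joint passes its speed limit or range.

## Robot

A 7-joint arm with a two-finger parallel gripper is mounted at the origin on a cart in front of the work surface, level with it; the furniture and walls round the work are solid. World frame = base frame: x ahead of the robot, y to its left, z up, the work surface at z = 0. Lengths are in mm, angles in rad, forces in N, time in s.
With the tool pointing down it reaches from about 350 to 900 mm from the base axis. Payload 7.2 kg.
Tool frame: the origin (TCP) lies between the finger pads; the fingertips stand 8 mm ahead of it and the grasp point (between the pads) lies 11 mm behind it; z points along the fingers, y is the line along which they close (so a half turn about z gives the same grasp; the last joint's range is limited). The gripper opens to 85 mm and grips with 20 to 120 N. Pads are 22 mm wide; open, the fingers measure 114 mm over their backs; the gripper's body (76 mm by 85 mm) begins 54 mm behind the grasp point. The pads swing forward as they close: fully open they stand 13 mm farther back than shut.
Start: joints at [1.272, 0.411, -0.013, 1.596, 0.006, 1.134, -0.082], TCP at [142.96, -608.433, 239.297] pointing down, gripper open.
Joint ranges: [-2.95, 2.95], [-0.29, 1.99], [-1.47, 1.44], [0.14, 2.54], [-1.03, 4.17], [0.13, 1.85], [-2.86, 2.86]. Speed limits (rad/s): [2.39, 2.39, 3.01, 3.01, 3.14, 3.14, 3.14].

## Interface

Orientations are given as a unit quaternion [x, y, z, w].
In Python, from plant import robot gives the robot as it stands.
- The arm moves only by the shell command python3 -m jog 'ROWS' [OPENING] [FORCE]. ROWS is JSON, a list of rows, each a list of 2 entries, a list of its own where there are three numbers: the shift along the world's x, y, z in units of 60 mm (1.0 is 60 mm), then the turn about the world's z in rad. In form: [[[x, y, z], turn], ...]. A call has 1 to 5 rows; each row is the pose to reach, as a shift and turn from the pose commanded when the call began; what a row does not reach only later rows make up. A row lasts 1/8 s, in which the tool goes at most 62.5 mm and 10.7 degrees, less where a joint would pass 70% of its speed; a pose out of reach is approached as far as the arm can. A call with a gripper value outside its range is refused whole. OPENING is the opening, from -1 (shut) to 1 (fully open), so that 0 is half open, set as the call begins (- or left out, the last holds). The fingers move at their own pace and stop on an object; FORCE is the grip in N (left out, the last holds). Time passes only in rows, so rows that repeat a pose let the fingers close. It gives the time, the measured TCP pose, the force, the opening and the grip force at its end, in the units of the state.
- robot.read_state(): the state, without advancing time (a new reading comes with each control period).
- robot.read_camera(name): name is "scene" or "top" or "wrist"; returns the picture (420x560x3 uint8, blue, green, red); there is no depth.
- robot.calibration(name): a dict with "fx", "fy", "cx", "cy" (pixels), "world_from_camera" (4x4, takes a point from camera to world coordinates); the wrist camera has in their place "mount" (4x4, takes a point from camera to tool coordinates, whose origin is the TCP and whose axes are the flange's). Camera axes: x right, y down, z forward; pixel columns grow to the right and rows downward; lengths in mm; the calibration is good to about 2 mm. A picture is of the moment at which its call begins: read the wrist's pose just before it. calibration takes no time and is no camera call.
- robot.hand_in(): hands the job in; it is judged then, once.
The state is a dict: "time": time; "joint_pos": joint angles; "qvel": joint speeds; "tau": joint torques, N m; "position": TCP position; "orientation": TCP orientation; "ft_force": force on the tool from outside, world axes, zero at the start; "ft_torque": the same for the moment, N m; "width": finger opening in mm; "grip_force": force on a finger pad.
Only numpy, scipy, OpenCV 4.12 (cv2) and the standard library are available. Lean on these libraries where they do the work, as an engineer would, in place of code of your own. Each camera call takes 0.05 s, during which the arm holds its last target. There are 200 camera calls.

## Working session

There is one attempt and no reset: what is moved stays moved. The work goes in short steps, Python scripts to look and compute and a shell command to move; the robot and the scene stay as the last step left them, time stands still between calls to the robot, and variables do not carry over. Pictures are saved under pics/ and viewed, at most 14 in all, crops included, and the job is handed in when it is done.

```bash
ls; mkdir -p pics
cat > h.py <<'E'
from plant import robot
import numpy as np, cv2
from scipy.spatial.transform import Rotation as R
def cam(name):
    c=robot.calibration(name)
    if name=="wrist":
        s=robot.read_state(); T=np.eye(4); T[:3,:3]=R.from_quat(s["orientation"]).as_matrix(); T[:3,3]=s["position"]
        W=T@np.array(c["mount"])
    else: W=np.array(c["world_from_camera"])
    return c,W
def ray(name,u,v,CW=None):
    c,W=CW or cam(name)
    d=W[:3,:3]@np.array([(u-c["cx"])/c["fx"],(v-c["cy"])/c["fy"],1]); return W[:3,3],d
def onz(name,u,v,z,CW=None):
    o,d=ray(name,u,v,CW); return (o+d*(z-o[2])/d[2]).round(1)
def proj(name,p,CW=None):
    c,W=CW or cam(name); q=np.linalg.inv(W)@np.append(p,1)
    return (c["fx"]*q[0]/q[2]+c["cx"]).round(1),(c["fy"]*q[1]/q[2]+c["cy"]).round(1)
def two(n1,u1,n2,u2,C1=None,C2=None):
    o1,d1=ray(n1,*u1,C1);o2,d2=ray(n2,*u2,C2)
    A=np.stack([d1,-d2],1);t=np.linalg.lstsq(A,o2-o1,rcond=None)[0]
    a=o1+d1*t[0];b=o2+d2*t[1]; return ((a+b)/2).round(1),np.linalg.norm(a-b).round(1)
def shot(name,fn,crop=None,k=1):
    im=robot.read_camera(name); cv2.imwrite("pics/raw_"+fn,im)
    if crop: x0,y0,x1,y1=crop; im=im[y0:y1,x0:x1]
    if k!=1: im=cv2.resize(im,None,fx=k,fy=k,interpolation=cv2.INTER_CUBIC)
    cv2.imwrite("pics/"+fn,im)
E
python3 - <<'E'
from h import *
a=robot.read_camera("top");b=robot.read_camera("scene")
cv2.imwrite("pics/top0.png",a);cv2.imwrite("pics/scene0.png",b)
for n in("top","scene"):
    c,W=cam(n);print(n,c["fx"],c["cx"],c["cy"],W.round(2).tolist())
print(robot.calibration("wrist"));print(robot.read_state())
E
```

```text
pics
top 434.7468707394552 287.14693038905904 208.25632657025926 [[-0.0, -0.98, 0.19, 311.28], [-1.0, 0.0, 0.0, 129.92], [-0.0, -0.19, -0.98, 1464.03], [0.0, 0.0, 0.0, 1.0]]
scene 435.62101929767596 278.5463513916373 207.65276172820515 [[-0.75, -0.34, 0.57, -100.81], [-0.66, 0.41, -0.63, 845.62], [-0.02, -0.85, -0.53, 698.25], [0.0, 0.0, 0.0, 1.0]]
{'fx': 347.0674190545105, 'fy': 347.0674190545105, 'cx': 278.1291281435524, 'cy': 205.66335012346468, 'mount': array([[ 8.01406772e-04, -9.60941572e-01, -2.76750163e-01,
         7.06605876e+01],
       [ 9.99999676e-01,  7.47875867e-04,  2.98975437e-04,
         3.16029236e-01],
       [-8.03231591e-05, -2.76750312e-01,  9.60941860e-01,
        -1.33982048e+02],
       [ 0.00000000e+00,  0.00000000e+00,  0.00000000e+00,
         1.00000000e+00]])}
{'time': 0.1, 'joint_pos': array([ 1.27182803,  0.41184786, -0.01274548,  1.5969702 ,  0.00560047,
        1.13429593, -0.08218459]), 'qvel': array([-0.00105427, -0.0024312 ,  0.00137045, -0.00126668, -0.00088929,
       -0.0016377 ,  0.00025056]), 'tau': array([ 3.60995778e-03, -6.01829338e+01,  6.84737395e-01, -3.00086188e+01,
        1.41205906e-02,  6.33174379e-03,  3.38288851e-05]), 'position': array([ 142.83508528, -608.00669538,  238.51552978]), 'orientation': array([ 9.93346296e-01,  1.15163297e-01, -1.31046754e-04, -7.31222380e-04]), 'ft_force': array([1.02952807, 0.31679204, 0.16406434]), 'ft_torque': array([ 0.01301753, -0.05423015,  0.00950428]), 'grip_force': 0.0, 'width': 85.19482400477223}
```

View pics/top0.png

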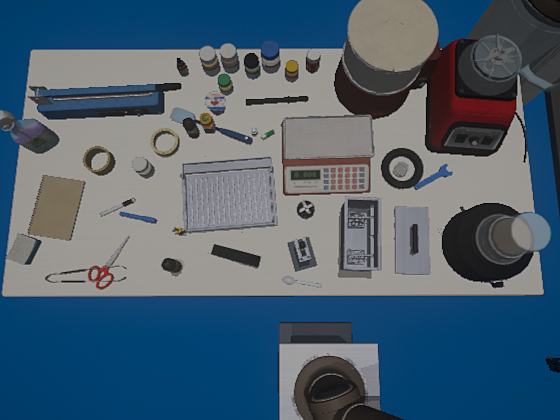

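View pics/scene0.png

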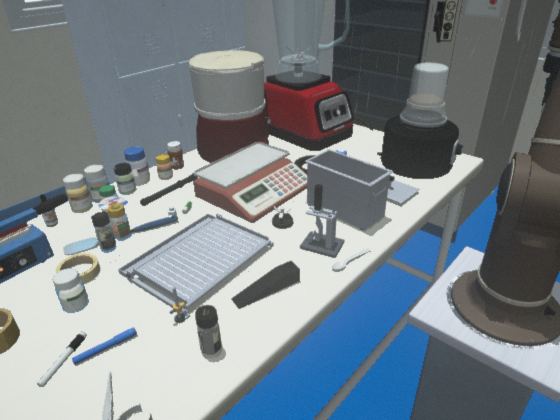

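The top view shows the drain board (182-276, 158-230), the wedge (212-260, 245-266), the stand with rod (302,252), the tank (362,235), the lid (411,240), the height mark (179,231) and the jar (172,265). I'll zoom in next.

Run:
```python
from h import *
im=cv2.imread("pics/top0.png")
cv2.imwrite("pics/z1.png",cv2.resize(im[150:290,160:300],None,fx=4,fy=4,interpolation=cv2.INTER_CUBIC))
cv2.imwrite("pics/z2.png",cv2.resize(im[190:285,285:440],None,fx=5,fy=5,interpolation=cv2.INTER_CUBIC))
```

```text
(no output)
```

View pics/z1.png

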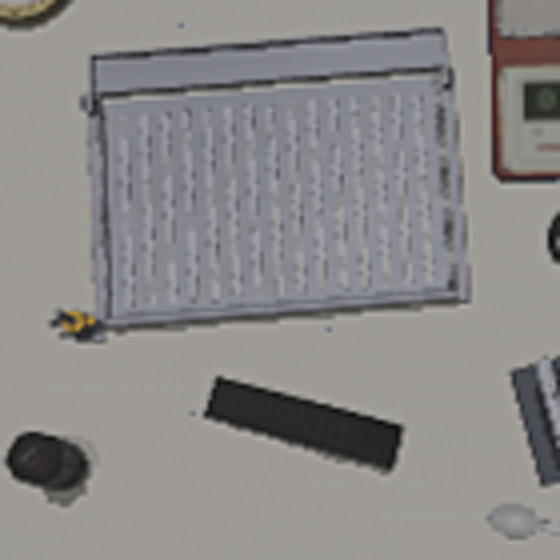

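View pics/z2.png

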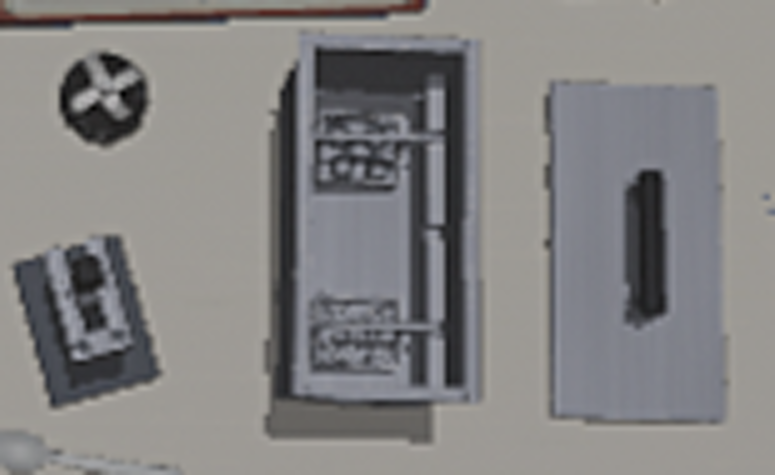

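Two baskets are visible, hanging in the tank's end notches (zoom bars at v≈135 and v≈325). The wedge's tip is at the left end (205-220, 378-413). The lid lies parallel to the tank. Next I'll turn these pixels into positions.

Run:
```python
from h import *
C=cam("top")
def A(n,pts,k,ox,oy,z):
    P=np.array([onz("top",ox+u/k,oy+v/k,z,C)[:2] for u,v in pts]); print(n,P.tolist(),"mean",P.mean(0).round(1)); return P
a=lambda n,p,z:A(n,p,4,160,150,z); b=lambda n,p,z:A(n,p,5,285,190,z)
a("wtip",[(220,378),(205,413)],4);a("wtail",[(403,427),(388,470)],40)
a("nearedge",[(105,328),(468,298)],19);a("far gutter",[(92,57),(444,30)],20)
a("rails top at hinge",[(98,98),(446,72)],30)
a("mark",[(75,323)],36)
b("tank",[(302,33),(480,40),(480,402),(293,395)],150)
b("bars right end",[(440,138),(440,327)],75)
b("lid",[(551,83),(720,86),(724,418),(551,418)],13);b("lidhandle",[(638,172),(664,172),(640,325),(664,320)],54)
b("standbase",[(15,262),(122,235),(160,380),(53,405)],5)
b("tines",[(45,250),(120,240),(132,352),(75,360)],105)
b("handle",[(85,268)],178);b("dark2",[(95,318)],105)
```

```text
wtip [[470.7, 374.9], [441.3, 386.6]] mean [456.  380.8]
wtail [[426.4, 218.2], [391.5, 230.0]] mean [409.  224.1]
nearedge [[511.3, 470.0], [536.0, 165.9]] mean [523.6 318. ]
far gutter [[747.0, 490.9], [770.5, 187.1]] mean [758.8 339. ]
rails top at hinge [[707.6, 481.7], [729.9, 184.9]] mean [718.8 333.3]
mark [[513.2, 491.0]] mean [513.2 491. ]
tank [[602.5, -48.9], [597.8, -158.8], [375.9, -149.2], [380.3, -37.3]] mean [489.1 -98.6]
bars right end [[549.2, -146.5], [427.0, -141.7]] mean [ 488.1 -144.1]
lid [[597.6, -235.9], [595.2, -350.6], [371.8, -338.9], [372.1, -224.7]] mean [ 484.2 -287.5]
lidhandle [[529.9, -279.6], [529.8, -296.7], [429.8, -275.2], [433.0, -290.9]] mean [ 480.6 -285.6]
standbase [[477.2, 129.0], [495.3, 56.7], [398.0, 32.6], [381.7, 104.0]] mean [438.   80.6]
tines [[473.3, 110.2], [479.5, 63.1], [409.4, 56.4], [404.6, 91.9]] mean [441.7  80.4]
handle [[453.8, 87.6]] mean [453.8  87.6]
dark2 [[430.6, 79.2]] mean [430.6  79.2]
```

Run:
```python
from h import *
im=cv2.imread("pics/scene0.png")
cv2.imwrite("pics/z3.png",cv2.resize(im[170:330,150:360],None,fx=3.8,fy=3.7,interpolation=cv2.INTER_CUBIC))
```

```text
(no output)
```

View pics/z3.png

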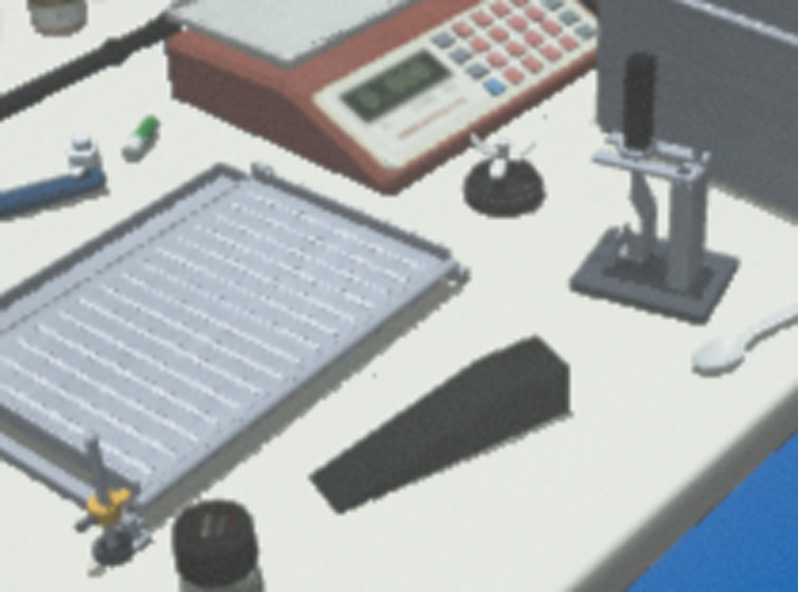

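The scene zoom shows the fork post on the robot's side and the fork opening toward +x. The hook lip also faces +x. The wedge's thick tail is at its -y end. The sizes I measured match the given ones, so I'll move above the wedge.

```bash
python3 -m jog '[[[3.6,2.45,0.6],0],[[3.6,2.45,0.6],0],[[3.6,2.45,0.6],0],[[3.6,2.45,0.6],0],[[3.6,2.45,0.6],0]]' 1
python3 -m jog '[[[2,4.3,0],0],[[2,4.3,0],0],[[2,4.3,0],0],[[2,4.3,0],0],[[2,4.3,0],0]]'
python3 -m jog '[[[0,4.8,0],0.5],[[0,4.8,0],0.5],[[0,4.8,0],0.5],[[0,4.8,0],0.5],[[0,4.8,0],0.5]]'
python3 -m jog '[[[-1,2.55,-1.25],0.55],[[-1,2.55,-1.25],0.55],[[-1,2.55,-1.25],0.55],[[-1,2.55,-1.25],0.55],[[-1,2.55,-1.25],0.55]]'
python3 -m jog '[[[0,0,0],0],[[0,0,0],0]]'
python3 -c "
from h import *
shot('wrist','w1.png')"
```

```text
time: 0.72
position: [363.5, -457.8, 275.7]
orientation: [0.993, 0.119, 0.001, -0.0]
ft_force: [-0.2, -0.5, -0.7]
width: 85.4
grip_force: 0.0
time: 1.35
position: [479.6, -200.6, 275.1]
orientation: [0.993, 0.116, -0.0, -0.0]
ft_force: [-0.6, -0.1, 0.8]
width: 84.9
grip_force: 0.0
time: 1.98
position: [478.4, 86.9, 275.2]
orientation: [0.934, 0.358, 0.0, -0.0]
ft_force: [0.2, 0.3, 0.3]
width: 85.5
grip_force: 0.0
time: 2.6
position: [419.4, 236.6, 200.0]
orientation: [0.802, 0.597, -0.0, 0.0]
ft_force: [0.8, -0.5, 0.8]
width: 85.4
grip_force: 0.0
time: 2.85
position: [419.8, 236.5, 200.7]
orientation: [0.803, 0.596, 0.0, 0.0]
ft_force: [0.7, -0.6, -0.5]
width: 85.4
grip_force: 0.0
```

View pics/w1.png

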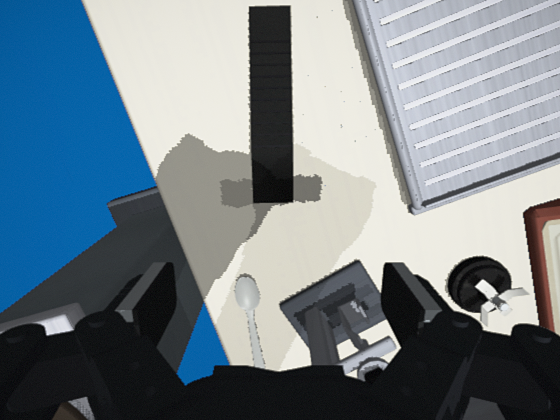

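The wrist view shows the wedge straight ahead. Its tip corners are at (249,7) and (291,6), and its tail corners at (253,202) and (294,202). The stand and spoon sit below it.

Run:
```python
from h import *
C=cam("wrist")
print("tip",onz("wrist",249,7,4,C),onz("wrist",291,6,4,C))
print("tail",onz("wrist",253,202,40,C),onz("wrist",294,202,40,C), "foot",onz("wrist",273,202,0,C))
print("board corner",onz("wrist",412,212,14,C))
s=robot.read_state();print(s["position"],2*np.arctan2(s["orientation"][1],s["orientation"][0]))
```

```text
tip [439.9 388.2   4. ] [474.4 378.7   4. ]
tail [395.8 232.   40. ] [430.4 221.7  40. ] foot [409.  216.6   0. ]
board corner [536. 172.  14.]
[419.61324896 236.71463801 200.62983158] 1.2786233062561183
```

```bash
python3 -m jog '[[[-0.03,0.12,-1],0.02],[[-0.03,0.12,-2],0.02],[[-0.03,0.12,-2.8],0.02],[[-0.03,0.12,-3.1],0.02],[[-0.03,0.12,-3.1],0.02]]' 0.2 | grep pos
python3 -m jog '[[[0,0,0],0],[[0,0,0],0],[[0,0,0],0],[[0,0,0],0],[[0,0,0],0]]' -1 50
python3 -m jog '[[[0,0,0],0],[[0,0,0],0],[[0,0,0.1],0],[[0,0,0.2],0],[[0,0,0.2],0]]'
```

```text
position: [417.1, 244.7, 14.2]
time: 4.15
position: [418.4, 245.4, 16.0]
orientation: [0.796, 0.605, 0.002, 0.0]
ft_force: [-1.0, -0.7, 8.5]
width: 35.6
grip_force: 51.2
time: 4.78
position: [417.5, 244.8, 27.0]
orientation: [0.796, 0.605, 0.001, 0.0]
ft_force: [0.8, 0.8, -1.4]
width: 35.2
grip_force: 50.0
```

```bash
python3 -m jog '[[[0,0,0.5],0],[[-0.2,0.15,0.6],-0.15],[[-0.4,0.3,0.6],-0.3],[[-0.6,0.5,0.6],-0.48],[[-0.6,0.5,0.6],-0.62]]' | grep -E 'pos|ori|wid'
python3 -m jog '[[[-0.2,0.2,0],-0.15],[[-0.4,0.4,0],-0.3],[[-0.55,0.48,0],-0.45],[[-0.55,0.48,0],-0.6],[[-0.55,0.48,0],-0.6]]' | grep -E 'pos|ori|wid|force'
```

```text
position: [380.0, 275.8, 62.3]
orientation: [0.943, 0.332, -0.0, -0.0]
width: 35.4
position: [347.9, 303.6, 62.2]
orientation: [0.999, 0.041, -0.0, 0.0]
ft_force: [0.1, 0.6, -1.9]
width: 35.3
grip_force: 50.5
```

```bash
python3 -m jog '[[[0,0,-0.3],0],[[0,0,-0.6],0],[[0,0,-0.72],0],[[0,0,-0.76],0],[[0,0,-0.76],0]]' | grep -E 'pos|ori|wid|force'
python3 -m jog '[[[0.25,0.02,0],0],[[0.5,0.04,0],0],[[0.75,0.06,0],0],[[1,0.08,0],0],[[1.25,0.1,0],0]]' | grep -E 'pos|ori|wid|force'
python3 -m jog '[[[0.15,0.012,0],0],[[0.3,0.024,0],0],[[0.45,0.036,0],0],[[0.58,0.047,0],0],[[0.58,0.047,0],0]]' | grep -E 'pos|ori|wid|force'
python3 - <<'E'
from h import *
a=robot.read_camera("top");b=robot.read_camera("wrist")
cv2.imwrite("pics/t1.png",a);cv2.imwrite("pics/w2.png",b)
E
```

```text
position: [348.3, 303.7, 17.0]
orientation: [0.999, 0.041, 0.0, -0.0]
ft_force: [-0.6, -0.5, -1.6]
width: 35.3
grip_force: 50.5
position: [423.7, 309.3, 16.5]
orientation: [0.999, 0.04, -0.001, 0.0]
ft_force: [-7.9, -0.4, -1.2]
width: 35.3
grip_force: 50.4
position: [457.0, 312.3, 16.2]
orientation: [0.999, 0.041, -0.001, 0.0]
ft_force: [-5.1, 0.2, -0.5]
width: 35.4
grip_force: 50.6
```

View pics/w2.png

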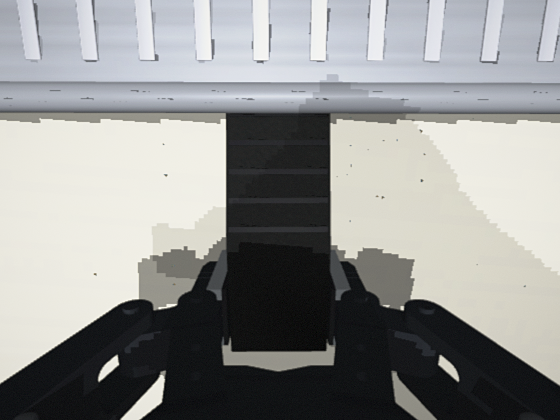

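The wedge is centred and square under the edge bar (bar rows 83-112). I'll release it and look closely at the pointer and the mark from two positions.

```bash
python3 -m jog '[[[0,0,0],0],[[0,0,0],0],[[0,0,0.5],0],[[0,0,1.2],0],[[0,0,2],0]]' 0.3 | grep -E 'pos|wid'
python3 -m jog '[[[0,1,0],0],[[0,2,0],0],[[0.05,2.7,0],0],[[0.05,2.7,0],0],[[0.05,2.7,0],0]]' | grep -E 'pos|wid'
python3 - <<'E'
from h import *
import pickle
C1=cam("wrist");shot("wrist","m1.png");pickle.dump(C1,open("c1.pkl","wb"))
E
python3 -m jog '[[[0.6,0,0],0],[[1.2,0,0],0],[[1.6,0,0],0],[[1.6,0,0],0],[[1.6,0,0],0]]' | grep -E 'pos|wid'
python3 - <<'E'
from h import *
import pickle
C1=cam("wrist");shot("wrist","m2.png");pickle.dump(C1,open("c2.pkl","wb"))
a=cv2.imread("pics/m1.png");b=cv2.imread("pics/m2.png")
cv2.imwrite("pics/m12.png",cv2.resize(np.hstack([a[:,150:430],b[:,150:430]]),None,fx=1.42,fy=1.42))
E
```

```text
position: [458.2, 312.1, 137.8]
width: 55.6
position: [461.4, 473.5, 136.4]
width: 55.4
position: [556.4, 473.6, 136.7]
width: 55.9
```

View pics/m12.png

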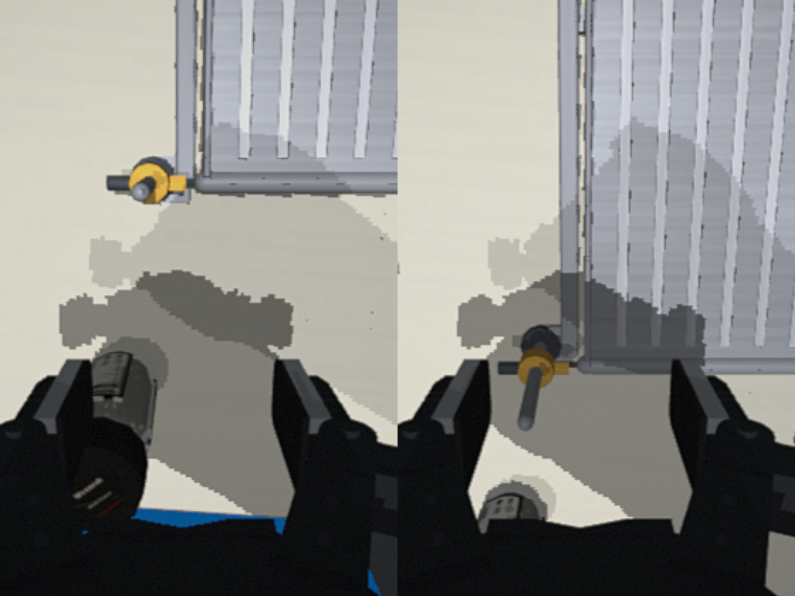

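Both views show the brass collar and blade. The blade tip meets the pointer near (187,183) on the left and (569,367) on the right. I'll enlarge both spots.

Run:
```python
from h import *
a=cv2.imread("pics/m1.png");b=cv2.imread("pics/m2.png")
f=lambda i,x,y:cv2.resize(i[y:y+56,x:x+76],None,fx=10,fy=10,interpolation=cv2.INTER_NEAREST)
f2=lambda i,x,y:cv2.resize(i[y:y+28,x:x+76],None,fx=10,fy=10,interpolation=cv2.INTER_NEAREST)
cv2.imwrite("pics/m3.png",np.vstack([f2(a,225,114),f2(b,222,244)]))
```

```text
(no output)
```

View pics/m3.png

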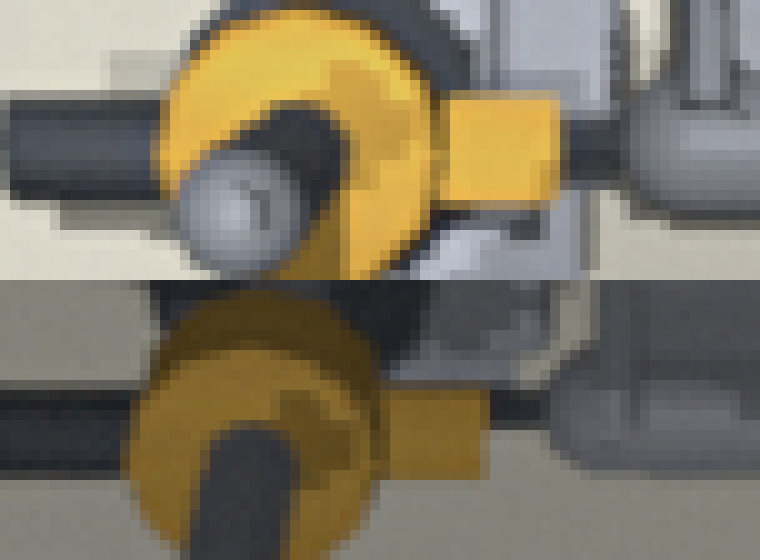

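Run:
```python
from h import *
import pickle
C1=pickle.load(open("c1.pkl","rb"));C2=pickle.load(open("c2.pkl","rb"))
for n,a,b in [("blade mid",(281.3,129.05),(271,259.5)),("blade low",(281.3,134.3),(271,264)),("blade up",(281.3,123.8),(271,255)),("pin",(287,128.8),(276.5,256.9)),("bar low",(292,135.5),(281.5,263.5))]:
    print(n,two("wrist",a,"wrist",b,C1,C2))
C=cam("top")
# wedge tail in top t1 unobstructed? check now
shot("top","t2.png")
```

```text
blade mid (array([517.2, 475.4,  34.5]), np.float64(0.1))
blade low (array([513.8, 475.2,  35.1]), np.float64(0.1))
blade up (array([520.6, 475.7,  34. ]), np.float64(0.1))
pin (array([517.4, 471.5,  29.6]), np.float64(0.3))
bar low (array([513.4, 467.6,  31.9]), np.float64(0.7))
```

The pointer stands at about 31 mm and the blade at about 34.5 mm, and the 73 mm insertion depth predicts 31. It needs about 12 mm more wedge, so I'll regrip and push.

```bash
python3 -m jog '[[[-1,-0.5,0],0],[[-1.65,-1.2,0],0],[[-1.65,-2.2,0],0],[[-1.65,-2.7,0],0],[[-1.65,-2.7,0],0]]' | grep -E 'pos|wid'
python3 -m jog '[[[0,0,-0.8],0],[[0,0,-1.6],0],[[0,0,-2],0],[[0,0,-2],0],[[0,0,-2],0]]' | grep -E 'pos|wid'
python3 -m jog '[[[0,0,0],0],[[0,0,0],0],[[0,0,0],0],[[0,0,0],0],[[0,0,0],0]]' -1 50 | grep -E 'pos|wid|force'
python3 -m jog '[[[0.1,0.008,0],0],[[0.2,0.016,0],0],[[0.2,0.016,0],0],[[0.2,0.016,0],0]]' | grep -E 'pos|wid|force'
python3 -m jog '[[[0,0,0],0],[[0,0,0],0],[[0,0,0.5],0],[[0,0,1.2],0],[[0,0,2],0]]' 0.3 | grep -E 'pos|wid'
python3 -m jog '[[[-0.15,1,0],0],[[-0.15,2,0],0],[[-0.15,2.7,0],0],[[-0.15,2.7,0],0],[[-0.15,2.7,0],0]]' | grep -E 'pos|wid'
python3 - <<'E'
from h import *
import pickle
C1=cam("wrist");shot("wrist","n1.png");pickle.dump(C1,open("c1.pkl","wb"))
E
python3 -m jog '[[[0.6,0,0],0],[[1.2,0,0],0],[[1.6,0,0],0],[[1.6,0,0],0],[[1.6,0,0],0]]' | grep -E 'pos|wid'
python3 - <<'E'
from h import *
import pickle
C1=cam("wrist");shot("wrist","n2.png");pickle.dump(C1,open("c2.pkl","wb"))
a=cv2.imread("pics/n1.png");b=cv2.imread("pics/n2.png")
C1=pickle.load(open("c1.pkl","rb"));C2=pickle.load(open("c2.pkl","rb"))
r=[proj("wrist",(517,474,35),C) for C in(C1,C2)];print(r)
f2=lambda i,x,y:cv2.resize(i[y:y+28,x:x+76],None,fx=10,fy=10,interpolation=cv2.INTER_NEAREST)
o=[(int(u)-56,int(v)-14) for u,v in r];print(o)
cv2.imwrite("pics/n3.png",np.vstack([f2(a,*o[0]),f2(b,*o[1])]))
E
```

```text
position: [457.9, 309.8, 137.3]
width: 54.9
position: [458.1, 313.9, 17.8]
width: 55.5
position: [458.7, 313.2, 18.3]
ft_force: [-3.1, -1.0, 13.4]
width: 35.1
grip_force: 48.8
position: [465.8, 314.3, 18.2]
ft_force: [-17.7, -2.3, 21.6]
width: 35.4
grip_force: 51.5
position: [470.1, 312.8, 137.5]
width: 55.5
position: [461.4, 474.3, 136.2]
width: 55.8
position: [556.5, 474.5, 136.7]
width: 55.6
[(np.float64(284.7), np.float64(129.7)), (np.float64(274.1), np.float64(260.4))]
[(228, 115), (218, 246)]
```

View pics/n3.png

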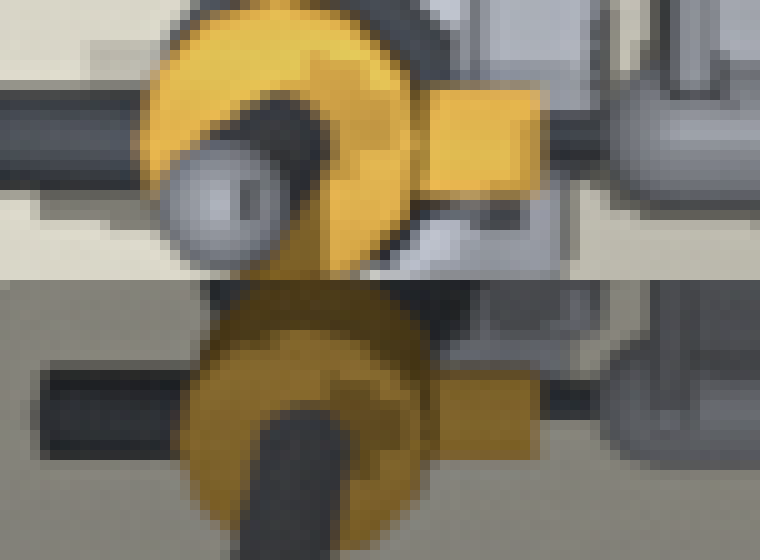

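The pointer is now about 1.5 mm below the blade: the blade centre's row disparity is 130.35, against about 129.3 for the pin and bar. The last push fell short because of downward pressure. I'll regrip 4 mm higher and push 5 mm.

```bash
python3 -m jog '[[[-1,-0.5,0],0],[[-1.45,-1.2,0],0],[[-1.45,-2.2,0],0],[[-1.45,-2.7,0],0],[[-1.45,-2.7,0],0]]' | grep -E 'pos|wid'
python3 -m jog '[[[0,0,-0.8],0],[[0,0,-1.6],0],[[0,0,-1.92],0],[[0,0,-1.92],0],[[0,0,-1.92],0]]' | grep -E 'pos|wid'
python3 -m jog '[[[0,0,0],0],[[0,0,0],0],[[0,0,0],0],[[0,0,0],0],[[0,0,0],0]]' -1 50 | grep -E 'pos|wid|force'
python3 -m jog '[[[0.04,0.003,0],0],[[0.085,0.007,0],0],[[0.085,0.007,0],0],[[0.085,0.007,0],0]]' | grep -E 'pos|wid|force'
```

```text
position: [469.8, 310.6, 137.3]
width: 55.2
position: [470.6, 314.6, 23.0]
width: 55.5
position: [470.9, 314.3, 23.3]
ft_force: [-0.5, -0.6, 6.8]
width: 35.0
grip_force: 51.2
position: [471.2, 314.4, 23.3]
ft_force: [-16.4, -4.3, 21.6]
width: 35.1
grip_force: 53.1
```

```bash
python3 -m jog '[[[0,0,0.1],0],[[0.05,0.003,0.1],0],[[0.05,0.003,0.1],0]]' | grep -E 'pos|wid|force'
```

```text
position: [477.6, 313.5, 27.2]
ft_force: [-4.4, 0.1, -5.7]
width: 35.1
grip_force: 50.4
```

```bash
python3 -m jog '[[[0,0,-0.05],0],[[0,0,-0.05],0],[[0,0,0.5],0],[[0,0,1.2],0],[[0,0,1.83],0]]' 0.3 | grep -E 'pos|wid'
python3 -m jog '[[[-0.28,1,0],0],[[-0.28,2,0],0],[[-0.28,2.7,0],0],[[-0.28,2.7,0],0],[[-0.28,2.7,0],0]]' | grep -E 'pos|wid'
python3 - <<'E'
from h import *
import pickle
C1=cam("wrist");shot("wrist","o1.png");pickle.dump(C1,open("c1.pkl","wb"))
E
python3 -m jog '[[[0.6,0,0],0],[[1.2,0,0],0],[[1.6,0,0],0],[[1.6,0,0],0],[[1.6,0,0],0]]' | grep -E 'pos|wid'
python3 - <<'E'
from h import *
import pickle
C1=cam("wrist");shot("wrist","o2.png");pickle.dump(C1,open("c2.pkl","wb"))
a=cv2.imread("pics/o1.png");b=cv2.imread("pics/o2.png")
C1=pickle.load(open("c1.pkl","rb"));C2=pickle.load(open("c2.pkl","rb"))
r=[proj("wrist",(517,474,35),C) for C in(C1,C2)];print(r)
f2=lambda i,x,y:cv2.resize(i[y:y+28,x:x+76],None,fx=10,fy=10,interpolation=cv2.INTER_NEAREST)
o=[(int(u)-46,int(v)-14) for u,v in r];print(o)
cv2.imwrite("pics/o3.png",np.vstack([f2(a,*o[0]),f2(b,*o[1])]))
E
```

```text
position: [478.9, 314.2, 139.2]
width: 55.4
position: [461.8, 475.2, 137.1]
width: 55.3
position: [556.8, 475.2, 137.3]
width: 55.5
[(np.float64(286.0), np.float64(130.4)), (np.float64(274.9), np.float64(260.5))]
[(240, 116), (228, 246)]
```

View pics/o3.png

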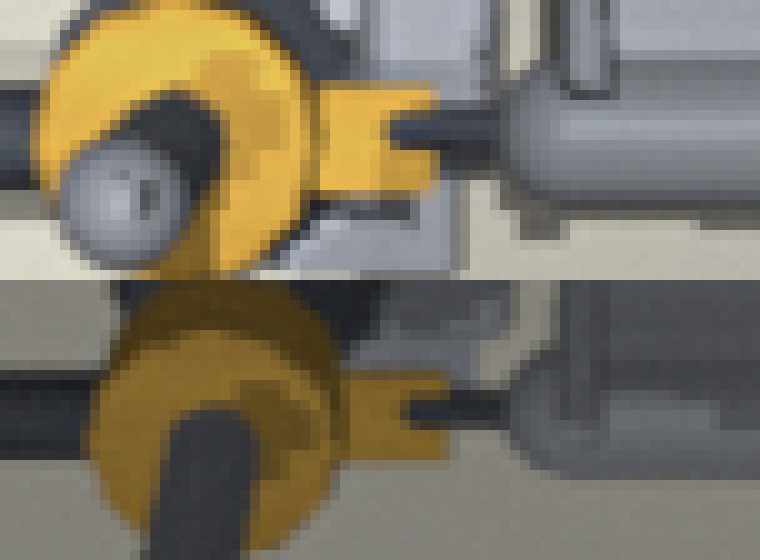

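In both views the pointer now lies right at the blade: its tip shows over the blade edge at (385,130) and (400,410). The disparities agree (129.75 against 129.8), so the board is level with its mark. Next is the hook rod.

```bash
python3 -m jog '[[[0,0,1],0],[[0,-0.3,2],0],[[-0.5,-1.3,2.05],0],[[-0.8,-2.3,2.05],0.08],[[-0.8,-2.3,2.05],0.17]]' | grep -E 'pos|wid'
python3 -m jog '[[[-0.3,-1,0],0],[[-0.6,-2,0],0],[[-0.9,-3,0],0],[[-1.07,-4.2,0],0],[[-1.07,-4.2,0],0]]' | grep -E 'pos|ori'
python3 -m jog '[[[0,0,0],0],[[0,0,0],0]]' | grep -E 'pos|ori'
python3 - <<'E'
from h import *
import pickle
C=cam("wrist");shot("wrist","r1.png");pickle.dump(C,open("cr.pkl","wb"))
E
```

```text
position: [507.9, 333.1, 261.0]
width: 55.7
position: [443.7, 82.0, 260.7]
orientation: [0.992, 0.123, 0.0, 0.001]
position: [445.0, 87.9, 260.5]
orientation: [0.992, 0.126, 0.0, -0.0]
```

View pics/r1.png

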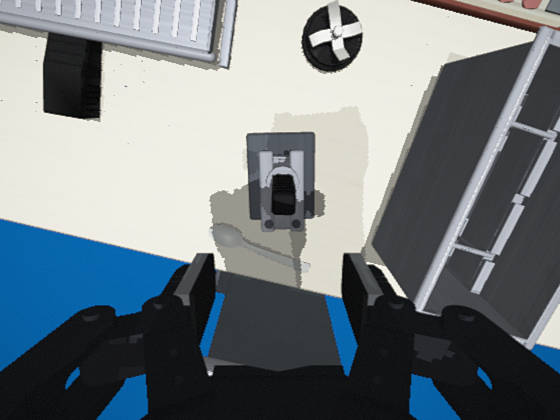

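The wrist view shows the rod handle at about (284,195) between the tines. The fork opens upward in the image (+x), the blade unit is at (333,37), and the tank with its two bars is at the right. I'll extract the handle numerically.

Run:
```python
from h import *
import pickle
C=pickle.load(open("cr.pkl","rb"));im=cv2.imread("pics/raw_r1.png")
g=im.max(2)[120:240,240:325]
for r in range(10,112,3): print(r+120,' '.join('%3d'%x for x in g[r,4:80:3]))
```

```text
130 240 240 241 242 242 242 244 244 245 223 224 225 226 225 225 225 225 226 225 226 229 225 225 225 220 221
133 242 178 122 101  96  97  97  84  86  83  77  73  69  76  75  73  72  73  77  78  72  77  76  79 226 221
136 245  87 113 114 111 115 114 116 108  98  99  97  98 100  98 101 101  99 101 103  97  97  97  83 227 220
139 244  91 113 115 115 113 113 117  95  97  98  95  96  98  97  99  99  96  99 102  98  99  96  83 228 221
142 243  93 112 114 114 116 114 117  96  98  99  94  95  97  98  99  99  96 101  99  96  97  98  83 229 221
145 243  87 113 112 115 116 115 115  94  93  97  96  94  97 100  97 100  96  99 102  95  97  97  84 229 222
148 236  87 112 114 115 115 116 114  96  96  97  95  94  97  98  99  98  95  98 101  96  99  97  82 227 221
151 222  77  96  97 115 107 137 136 137 124  99  95  93  85  46  65 163 167 164 163  94  95  97  65 228 221
154 222  86  95  94 103 147 197 196 191 176  70  75  61  73  46  88 199 201 194 191  93  97  98  82 226 221
157 221  84  93  95  95 138 194 195 192 173 200 199 205 203 105 106 198 200 193 189  91  96  97  79 226 222
160 222 116  96  96 
[... 1871 characters left out ...]
  16  19  16  13  68  95  94  46  90  48  51 118 118
214 154 156  57  63  64  63 126 135  95  91  53  27  24  21  21  17  45 101  96  93  47  91  82  48 126 115
217 152 157  56  59  63  61 125 129 129  94  87  97  96  97  97  95  94  99  97  92  47  81  79 125 222 214
220 153 154 155 148 150 148 122 119  68  69  88  95  95  94  95  92  86  47  57  91 110 228 225 222 220 222
223 154 152 154 152 154 154 120  63  63  57  86  96  93  92  95  91  48  49  47  92 110 225 221 221 220 220
226 154 152 153 153 154 155 121  83  61  61  80  92  92  94  92  89  79  44  44  93 110 225 221 221 222 221
229 155 152 153 155 154 155 117 131 121 119  90 127 121 116 129 139  94  95  97  91 106 225 222 221 221 222
```

Run:
```python
from h import *
import pickle
C=pickle.load(open("cr.pkl","rb"))
h=onz("wrist",283.5,204.5,178,C);print("handle",h, onz("wrist",272.3,204,178,C),onz("wrist",294.7,204,178,C))
print("collar front",onz("wrist",282.5,168,110,C))
t=onz("wrist",281,150.5,105,C);print("open end",t)
for yaw in (.25,): print("stand origin", t[:2]-30*np.array([np.cos(yaw),np.sin(yaw)]))
print("left tine edges",onz("wrist",260,154,105,C),onz("wrist",304,154,105,C))
for p in [(245.5,133),(315,133)]: print("base front",onz("wrist",*p,8,C))
c=[onz("wrist",u,v,45,C) for u,v in [(303,37),(362,37),(333,3),(333,70)]];print("blade",c)
# tank in this view
print("bars left ends",onz("wrist",512,122,75,C),onz("wrist",455,242,75,C))
s=robot.read_state();print(s["position"],2*np.arctan2(s["orientation"][1],s["orientation"][0]))
```

```text
handle [454.8  86.4 178. ] [453.3  93.6 178. ] [457.   79.5 178. ]
collar front [466.6  89.4 110. ]
open end [479.6  94.1 105. ]
stand origin [450.53262735  86.67788122]
left tine edges [472.4 110.2 105. ] [481.6  74.8 105. ]
base front [476.9 132.7   8. ]
base front [496.   59.2   8. ]
blade [array([578.1,  98.5,  45. ]), array([591.7,  46. ,  45. ]), array([611.7,  80. ,  45. ]), array([557.9,  63.5,  45. ])]
bars left ends [ 552.7 -100.8   75. ] [432.4 -96.2  75. ]
[445.05235296  87.88733779 260.32143355] 0.2538112390746459
```

```bash
python3 -m jog '[[[0.15,-0.025,0],0],[[0.15,-0.025,-0.8],0],[[0.15,-0.025,-1.6],0],[[0.15,-0.025,-1.9],0],[[0.15,-0.025,-1.9],0]]' 0.1 | grep -E 'pos|wid'
python3 -m jog '[[[0,0,0],0],[[0,0,0],0],[[0,0,0],0],[[0,0,0],0],[[0,0,0],0]]' -1 90 | grep -E 'pos|wid|force'
python3 -m jog '[[[0,0,0],0],[[0,0,0.1],0],[[0,0,0.2],0],[[0,0,0.2],0]]' | grep -E 'pos|wid|force'
```

```text
position: [453.6, 84.9, 144.8]
width: 46.7
position: [454.6, 84.6, 147.1]
ft_force: [0.1, 1.1, 6.6]
width: 14.5
grip_force: 88.3
position: [454.3, 84.4, 158.8]
ft_force: [-0.3, 0.6, -0.9]
width: 15.0
grip_force: 87.6
```

The stand, rod and blade unit positions are consistent, and the rod is gripped and lifted 12 mm. Next I take it out through the fork's open end, raise it, and go over the tank.

```bash
python3 -m jog '[[[0.2,0.05,0],0],[[0.4,0.1,0],0],[[0.6,0.155,0],0],[[0.83,0.21,0],0],[[0.83,0.21,0],0]]' | grep -E 'pos|wid|force'
python3 -m jog '[[[0,0,0.5],0],[[0,0,1.2],0],[[0,0,1.9],0],[[0,0,2.35],0],[[0,0,2.35],0]]' | grep -E 'pos|wid|force'
python3 -m jog '[[[-0.3,-0.7,0],-0.1],[[-0.7,-1.5,0],-0.2],[[-1.2,-2.4,0],-0.3],[[-1.57,-3.2,0],-0.3],[[-1.57,-3.2,0],-0.3]]' | grep -E 'pos|wid|force'
python3 -m jog '[[[0,0,0],0],[[0,0,0],0],[[0,0,0],0]]'
python3 - <<'E'
from h import *
import pickle
C=cam("wrist");shot("wrist","k1.png");pickle.dump(C,open("ck.pkl","wb"))
shot("top","k1t.png"); shot("scene","k1s.png")
im=cv2.imread("pics/k1.png");im2=cv2.imread("pics/k1t.png")
cv2.imwrite("pics/k2.png",np.hstack([cv2.resize(im,(480,360)),cv2.resize(cv2.imread("pics/k1s.png")[120:300,230:390],(320,360))]))
E
```

```text
position: [505.0, 97.4, 158.1]
ft_force: [-0.2, 0.9, -0.6]
width: 14.8
grip_force: 87.6
position: [504.5, 97.3, 301.2]
ft_force: [0.5, -0.0, -2.1]
width: 14.7
grip_force: 87.6
position: [407.1, -98.4, 298.0]
ft_force: [0.4, 1.1, -1.1]
width: 14.9
grip_force: 87.9
time: 24.65
position: [410.0, -94.0, 299.0]
orientation: [1.0, -0.024, -0.0, -0.0]
ft_force: [-0.0, 0.6, -0.3]
width: 15.2
grip_force: 87.9
```

View pics/k2.png

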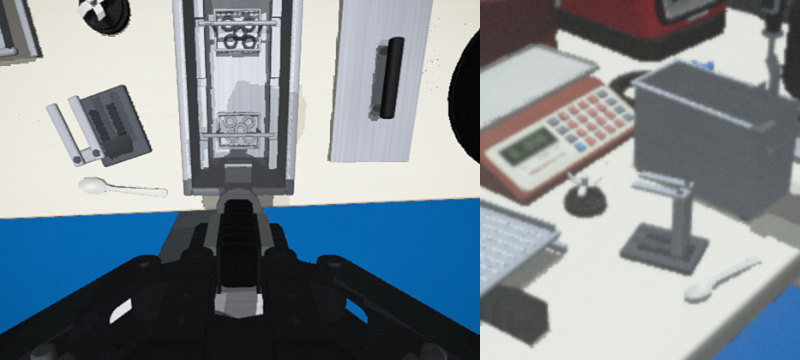

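The view shows both hanger bars running straight across the tank. In full-size pixels the far bar is near v≈26 and the near bar near v≈156, both centred on u≈276. The fork is empty and intact. Now I'll take precise rows.

Run:
```python
from h import *
import pickle
C=pickle.load(open("ck.pkl","rb"));im=cv2.imread("pics/raw_k1.png")
g=im.max(2).astype(int)
for c in (245,262,292,310): print(c,"far",list(g[16:38,c]),"near",list(g[144:168,c]))
for v in (26,155): print(v,list(g[v,215:345:2]))
print(onz("wrist",277,26,75,C),onz("wrist",276,156,75,C))
```

```text
245 far [np.int64(99), np.int64(189), np.int64(201), np.int64(201), np.int64(200), np.int64(198), np.int64(201), np.int64(200), np.int64(168), np.int64(138), np.int64(217), np.int64(148), np.int64(129), np.int64(118), np.int64(160), np.int64(200), np.int64(205), np.int64(203), np.int64(203), np.int64(204), np.int64(204), np.int64(202)] near [np.int64(97), np.int64(99), np.int64(100), np.int64(94), np.int64(95), np.int64(96), np.int64(95), np.int64(95), np.int64(94), np.int64(96), np.int64(93), np.int64(95), np.int64(148), np.int64(190), np.int64(180), np.int64(156), np.int64(99), np.int64(91), np.int64(96), np.int64(97), np.int64(96), np.int64(97), np.int64(95), np.int64(96)]
262 far [np.int64(180), np.int64(149), np.int64(94), np.int64(60), np.int64(95), np.int64(99), np.int64(80), np.int64(88), np.int64(169), np.int64(188), np.int64(229), np.int64(200), np.int64(161), np.int64(113), np.int64(129), np.int64(107), np.int64(91), np.int64(82), np.int64(68), np.int64(72), np.int64(96), np.int64(186)] near [np.int64(171), np.int64(158), np.int64(151), np.int64(165), np.int64(184), np.int
[... 2927 characters left out ...]
64(81), np.int64(94), np.int64(99), np.int64(129), np.int64(138), np.int64(124), np.int64(121), np.int64(110), np.int64(109), np.int64(113), np.int64(120), np.int64(115), np.int64(128), np.int64(126), np.int64(121), np.int64(123), np.int64(110), np.int64(105), np.int64(104), np.int64(107), np.int64(106), np.int64(107), np.int64(127), np.int64(151), np.int64(125), np.int64(137), np.int64(149), np.int64(126), np.int64(131), np.int64(131), np.int64(140), np.int64(140), np.int64(150), np.int64(186), np.int64(156), np.int64(59), np.int64(66), np.int64(65), np.int64(66), np.int64(61), np.int64(117), np.int64(191), np.int64(191), np.int64(176), np.int64(172)]
[552.  -99.8  75. ] [430.9 -93.   75. ]
```

```bash
python3 -m jog '[[[0,0,-0.5],0],[[0,0,-1.0],0],[[0,0,-1.5],0],[[0,0,-1.85],0],[[0,0,-2.02],0]]' | grep -E 'pos|wid|force'
python3 -m jog '[[[0,0,0],0],[[0.1,0,0],0],[[0.2,-0.01,0],0],[[0.32,-0.015,0],0],[[0.32,-0.015,0],0]]' | grep -E 'pos|wid|force'
python3 -m jog '[[[0,0,0.15],0],[[0,0,0.3],0],[[0,0,0.45],0],[[0,0,0.6],0],[[0,0,0.6],0]]' | grep -E 'pos|wid|force'
```

```text
position: [409.3, -94.7, 177.1]
ft_force: [0.1, -0.1, -1.1]
width: 15.2
grip_force: 87.9
position: [429.6, -95.8, 178.3]
ft_force: [1.0, 0.3, -1.2]
width: 15.0
grip_force: 87.9
position: [429.3, -95.9, 214.9]
ft_force: [-0.6, 0.6, -2.8]
width: 14.8
grip_force: 87.8
```

```bash
python3 -m jog '[[[0,0,0.3],0],[[0,0,0.6],0],[[0,0,0.9],0],[[0,0,1.2],0],[[0,0,1.5],0]]' | grep -E 'pos|force'
python3 -m jog '[[[0,0,0.3],0],[[0,0,0.6],0],[[0,0,0.85],0],[[0,0,0.85],0],[[0,0,0.85],0]]' | grep -E 'pos|wid|force'
python3 - <<'E'
from h import *
shot("scene","l1.png");C=cam("scene")
s=robot.read_state();p=s["position"];print(s["ft_force"])
im=cv2.imread("pics/l1.png")
print(proj("scene",p-[0,0,127],C),proj("scene",p-[0,0,183],C),proj("scene",p,C))
cv2.imwrite("pics/l2.png",cv2.resize(im[60:260,260:480],(660,600)))
E
```

```text
position: [428.6, -95.8, 304.3]
ft_force: [-0.7, 0.2, -1.8]
grip_force: 87.8
position: [428.6, -95.8, 354.4]
ft_force: [-0.0, 0.3, -2.5]
width: 14.8
grip_force: 87.8
[-0.54776941 -0.33886685 -2.29348875]
(np.float64(369.0), np.float64(145.5)) (np.float64(367.1), np.float64(164.8)) (np.float64(373.6), np.float64(98.0))
```

View pics/l2.png

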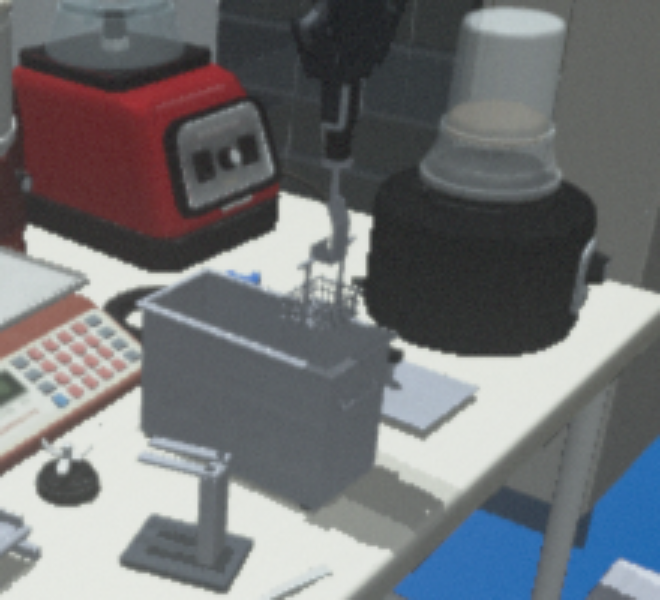

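The basket hangs level on the hook, clear above the rim. I'll carry it to the left half of the drain board at a gentle pace.

```bash
python3 -m jog '[[[0.08,0.2,0],0],[[0.2,0.5,0],0],[[0.36,0.9,0],0],[[0.55,1.4,0],0],[[0.75,1.9,0],0]]' | grep -E 'pos'
python3 -m jog '[[[0.2,0.5,0],0],[[0.4,1.0,0],0.03],[[0.6,1.5,0],0.06],[[0.8,2.0,0],0.1],[[1,2.5,0],0.13]]' | grep -E 'pos|wid'
python3 -m jog '[[[0.2,0.5,0],0],[[0.4,1.0,0],0],[[0.6,1.5,0],0],[[0.8,2.0,0],0],[[0.95,2.4,0],0]]' | grep -E 'pos'
python3 -m jog '[[[0.18,0.45,0],0],[[0.33,0.8,0],0],[[0.43,1.1,0],0],[[0.48,1.24,0],0],[[0.48,1.24,0],0]]' | grep -E 'pos'
python3 -m jog '[[[0,0,0],0],[[0,0,0],0],[[0,0,0],0],[[0,0,0],0]]'
```

```text
position: [474.1, 20.0, 354.7]
position: [533.9, 170.2, 354.5]
width: 14.7
position: [590.5, 314.7, 354.0]
position: [619.2, 387.4, 354.2]
time: 30.98
position: [619.7, 386.2, 355.3]
orientation: [0.999, 0.04, 0.0, -0.0]
ft_force: [0.3, 0.1, -2.4]
width: 15.1
grip_force: 87.9
```

```bash
python3 -m jog '[[[0,0,-0.35],0],[[0,0,-0.8],0],[[0,0,-1.3],0],[[0,0,-1.75],0],[[0,0,-2.05],0]]' | grep -E 'pos'
python3 -m jog '[[[0,0,-0.1],0],[[0,0,-0.17],0],[[0,0,-0.17],0],[[0,0,-0.17],0]]' | grep -E 'pos|force'
python3 -m jog '[[[0,0,-0.08],0],[[0.02,0,-0.16],0],[[0.04,0,-0.24],0],[[0.06,0,-0.32],0],[[0.06,0,-0.32],0]]' | grep -E 'pos|force|wid'
python3 -m jog '[[[0,0,-0.1],0],[[0,0,-0.18],0],[[0,0,-0.18],0]]' | grep -E 'pos|force|wid'
```

```text
position: [619.4, 386.2, 230.7]
position: [619.9, 386.8, 222.8]
ft_force: [-0.3, 0.0, -2.2]
grip_force: 88.0
position: [623.2, 386.3, 202.0]
ft_force: [0.1, -0.0, -0.2]
width: 15.0
grip_force: 88.0
position: [623.0, 386.3, 191.2]
ft_force: [-0.4, 0.5, -1.7]
width: 15.0
grip_force: 88.0
```

```bash
python3 -m jog '[[[-0.1,-0.008,0],0],[[-0.2,-0.016,0],0],[[-0.3,-0.024,0],0],[[-0.42,-0.034,0],0],[[-0.5,-0.04,0],0]]' | grep -E 'pos|force|wid'
python3 -m jog '[[[0,0,0.2],0],[[0,0,0.5],0],[[0,0,1],0],[[0,0,1.5],0],[[0,0,1.8],0]]' | grep -E 'pos|force|wid'
python3 -m jog '[[[-0.2,-0.5,0],0],[[-0.4,-1,0],0],[[-0.4,-1,0],0],[[-0.4,-1,0],0]]' | grep -E 'pos|force|wid'
python3 - <<'E'
from h import *
shot("wrist","q1.png");C=cam("wrist");print(robot.read_state()["position"])
p=np.array([624,387,29.]);print("exp basket floor",proj("wrist",p,C),"bar",proj("wrist",p+[4,0,62],C),proj("wrist",p+[4,43,62],C),proj("wrist",p+[4,-43,62],C))
shot("top","q1t.png")
d=cv2.absdiff(cv2.imread("pics/q1t.png"),cv2.imread("pics/t2.png")).max(2)
C=cam("top");print("top exp",proj("top",p+[0,0,62],C),proj("top",p,C))
u,v=proj("top",p+[0,0,62],C)
for r in range(int(v)-14,int(v)+22): print(r,''.join('#' if x>60 else '+' if x>30 else '.' for x in d[r,int(u)-25:int(u)+40]))
E
```

```text
position: [592.6, 384.2, 192.1]
ft_force: [0.7, 0.1, -1.3]
width: 14.9
grip_force: 88.0
position: [593.9, 384.6, 303.2]
ft_force: [0.1, 0.2, -1.4]
width: 14.9
grip_force: 88.0
position: [569.4, 324.7, 300.4]
ft_force: [0.5, 0.2, -1.3]
width: 14.7
grip_force: 88.3
[569.30875906 325.18899441 300.14226611]
exp basket floor (np.float64(227.5), np.float64(116.0)) bar (np.float64(218.6), np.float64(113.5)) (np.float64(173.4), np.float64(109.7)) (np.float64(263.4), np.float64(117.3))
top exp (np.float64(208.2), np.float64(194.4)) (np.float64(211.5), np.float64(198.4))
180 #..+###############+#####################################+.......
181 #..+######################################################+......
182 #+.+#######################################################+.....
183 #+.+###############################+########################+....
184 #+.################################+#########################+...
185 #+.+##########################################################+..
186 #+.+###############+###########################################+.
187 #+..###############+##################
[... 1287 characters left out ...]

206 ###+############+.+######+#######################################
207 ###+#############+..+############################################
208 ###+##############....###########################################
209 ###+###############....##########################################
210 ###+################.....+#######################################
211 ###+################+.....+######################################
212 ###+#####+###########+.....+#####################################
213 ###+##################+......####################################
214 ###+################+##+......++#################################
215 ###.####################+.......#################################
```

Run:
```python
from h import *
g=cv2.imread("pics/q1.png").max(2)
ch=" .:-=+*#%@"
for r in range(70,150,2): print(r,''.join(ch[min(9,int(x)//26)] for x in g[r,150:300]))
```

```text
70 ##########%%%%%###########%%%%%%###########%@%@%*##########%@@@#+##########%%@@%%##%%%%%%%%%%@@@%%%%%%%%%%%#%@@@%*%%%%%%%%%%%@@@%%%%%%%%%%%%%%@@@%*%%%
72 ##########%%%%%###########%%%%%%############@@@%+##########%@@@%*#######%%%%%@@%%%%%%%%%%%%%%@@@%%%%%%%%%%%#%@@@%*%%%%%%%%%%%@@@%#%%%%%%%%%%%%@@@%%%%%
74 ##########%%%%%%###########%%%%%*###########@@@%+#%###%####%@@@%*#%%%%%%%%%%%@@%%%%%%%%%%%%%%@@@%#%%%%%%%%%##@@@%*%%%%%%%%%%%@@@%*%%%%%%%%%%%%@@%%%%%%
76 ##########%%%%%%############%%@#+###########@@@%+#%%%%#%%%%%@@@%#%%%%%%%%%%%%@@%%%%%%%%%%%%#%@@@%#%%%%%%%%%##@@@%*%%%%%%%%%%%@@@%*%%%%%%%%%%%@@@%%%%%%
78 ###########%%%%%###########%@%@%+##########%@@@%+##########%@@@%###########%%@@@%#%%%%%%%%%#%@@@%*%%%%%%%%%##@@@#+%%%%%%%%%%%@@@%*%%%%%%%%%%%@@@%%%%%%
80 ###########%%%%#+###########%%@#+##########%@@@%*##########%%@@%###%%%%%%%%#%@@@%#%%%%%%%%%#%@@@%*%%%%%%%%%##@@@%*%%%%%%%%%%%@@@%#%%%%%%%%%%%@@@%%%%%%
82 ############%%@%+##########%@%@%+##########%@@@%###########%%@@%#########%##%@@@%#%%%%%%%%%#%@@@%*%%%%%%%%%%%@@@%*%%%%%%%%%%%@@@%#%%%%%%%%%%%@@@%%%%%%
84 %###########%%%#+#%
[... 4384 characters left out ...]
*#**##*#********************#*+=*%%%%%%%%%%%##########%%%%%*###########%%%#+####
142 :.:=#%%%%%%%%%%%@@@%%%%%%%%%%%%%@@%#%%%%%%%%%#%@@@#*##+======*%@@%%%%%%%%%*==+++##*%%%%%%%%%##@%*+-=*%%%%%%%%%@%%%##########%%%%#*#########**%%%#+####
144 :::=#%%%%%%%%%##@@@%%%%%%%%%%%%%@@%**%%%%%%%%%%@@@%*%%%%%%%%%%%@@@%%%%%%%%%%%%@@@%#%%%%%%%%%##@%%%*###%%%%%%%%@@%%###########%%%#+#########**%%%%#####
146 :.:=#%%%%%%%%%#%@@@%#%%%%%%%%%#%@@%%%%%%%%%%%%%@@@%*%%%%%%%%%#%@@@%#%%%%%%%%%%@@@%#%%%%%%%%%##%%%#*###########%%%*+#########%%%%#+#########*#%%%%#####
148 :::=*%#########%@@@%+%%%%%%%%%##@@%%%%%%%%%%%%%@@@%+%%%%%%%%%%%@@@%#%%%%%%%%%%@@@%%%%%%%%%%%%%%%%#*#########**%%%###########%%%%#+###########%%%%#####
```

The basket stands upright on the board where expected: its bar is on row 116, columns 171-262, and its body on columns 195-253. Now for the second basket.

```bash
python3 -m jog '[[[-0.05,-0.6,0],0],[[-0.12,-1.4,0],0],[[-0.2,-2.2,0],0],[[-0.3,-3.1,0],-0.06],[[-0.35,-4,0],-0.13]]' | grep -E 'pos|wid'
python3 -m jog '[[[-0.08,-0.9,0],0],[[-0.16,-1.8,0],0],[[-0.22,-2.5,0],0],[[-0.27,-3.05,0],0],[[-0.27,-3.08,0],0]]' | grep -E 'pos|wid'
python3 -m jog '[[[0,0,0],0],[[0,0,0],0],[[0,0,0],0]]'
```

```text
position: [548.3, 83.6, 299.9]
width: 15.1
position: [532.2, -103.1, 299.7]
width: 14.7
time: 36.58
position: [532.3, -99.5, 299.9]
orientation: [1.0, -0.024, -0.0, -0.0]
ft_force: [0.4, -0.7, -0.9]
width: 15.1
grip_force: 88.2
```

```bash
python3 -m jog '[[[0,0,-0.5],0],[[0,0,-1.0],0],[[0,0,-1.5],0],[[0,0,-1.85],0],[[0,0,-2.03],0]]' | grep -E 'pos|wid|force'
python3 -m jog '[[[0,0,0],0],[[0.1,0,0],0],[[0.2,-0.01,0],0],[[0.33,-0.02,0],0],[[0.33,-0.02,0],0]]' | grep -E 'pos|wid|force'
python3 -m jog '[[[0,0,0.15],0],[[0,0,0.3],0],[[0,0,0.45],0],[[0,0,0.6],0],[[0,0,0.6],0]]' | grep -E 'pos|wid|force'
python3 -m jog '[[[0,0,0.3],0],[[0,0,0.6],0],[[0,0,0.9],0],[[0,0,1.2],0],[[0,0,1.5],0]]' | grep -E 'pos|force'
python3 -m jog '[[[0,0,0.3],0],[[0,0,0.6],0],[[0,0,0.87],0],[[0,0,0.87],0],[[0,0,0.87],0]]' | grep -E 'pos|wid|force'
python3 - <<'E'
from h import *
f=[]
for i in range(6): robot.read_camera("top"); f.append(robot.read_state()["ft_force"][2])
print(np.mean(f))
E
```

```text
position: [531.7, -100.0, 177.1]
ft_force: [0.9, 0.0, -0.7]
width: 15.0
grip_force: 88.2
position: [552.7, -101.9, 178.2]
ft_force: [0.2, 0.6, -0.7]
width: 14.6
grip_force: 88.2
position: [552.3, -101.9, 215.1]
ft_force: [-0.3, -0.1, -2.9]
width: 15.1
grip_force: 87.9
position: [551.6, -101.8, 304.3]
ft_force: [0.5, 0.3, -1.1]
grip_force: 87.9
position: [551.6, -101.8, 355.5]
ft_force: [-0.4, 0.1, -2.1]
width: 14.9
grip_force: 87.9
-2.0863975175547256
```

```bash
python3 -m jog '[[[0.04,0.2,0],0],[[0.1,0.5,0],0],[[0.19,0.9,0],0],[[0.29,1.4,0],0],[[0.4,1.9,0],0]]' | grep -E 'pos'
python3 -m jog '[[[0.1,0.5,0],0],[[0.2,1.0,0],0.03],[[0.3,1.5,0],0.06],[[0.4,2.0,0],0.1],[[0.51,2.45,0],0.13]]' | grep -E 'pos|wid'
python3 -m jog '[[[0.12,0.5,0],0],[[0.22,1.0,0],0],[[0.32,1.45,0],0],[[0.38,1.8,0],0],[[0.38,1.8,0],0]]' | grep -E 'pos'
python3 -m jog '[[[0,0,0],0],[[0,0,0],0],[[0,0,0],0],[[0,0,0],0]]'
python3 -m jog '[[[0,0,-0.35],0],[[0,0,-0.8],0],[[0,0,-1.3],0],[[0,0,-1.75],0],[[0,0,-2.05],0]]' | grep -E 'pos'
python3 -m jog '[[[0,0,-0.1],0],[[0,0,-0.17],0],[[0,0,-0.17],0],[[0,0,-0.17],0]]' | grep -E 'pos|force'
```

```text
position: [576.0, 14.9, 356.4]
position: [606.2, 162.1, 356.3]
width: 15.0
position: [628.6, 269.9, 355.7]
time: 42.38
position: [629.4, 266.6, 356.5]
orientation: [0.999, 0.04, 0.0, 0.0]
ft_force: [-0.6, -0.3, -1.9]
width: 14.7
grip_force: 88.1
position: [629.0, 266.7, 231.9]
position: [629.6, 267.4, 224.0]
ft_force: [0.6, 0.9, -1.7]
grip_force: 88.2
```

```bash
python3 -m jog '[[[0,0,-0.08],0],[[0.02,0,-0.16],0],[[0.04,0,-0.24],0],[[0.06,0,-0.34],0],[[0.06,0,-0.34],0]]' | grep -E 'pos|force|wid'
python3 -m jog '[[[0,0,-0.1],0],[[0,0,-0.18],0],[[0,0,-0.18],0]]' | grep -E 'pos|force|wid'
python3 -m jog '[[[-0.1,-0.008,0],0],[[-0.2,-0.016,0],0],[[-0.3,-0.024,0],0],[[-0.42,-0.034,0],0],[[-0.5,-0.04,0],0]]' | grep -E 'pos|force|wid'
python3 -m jog '[[[0,0,0.2],0],[[0,0,0.5],0],[[0,0,1],0],[[0,0,1.5],0],[[0,0,1.8],0]]' | grep -E 'pos|force|wid'
python3 -m jog '[[[-0.4,0.4,0],0],[[-0.6,0.8,0],0],[[-0.6,0.8,0],0],[[-0.6,0.8,0],0]]' | grep -E 'pos|force|wid'
python3 - <<'E'
from h import *
shot("wrist","s1.png");C=cam("wrist")
for p in ([624,387,29.],[634,267.5,29.]):
    p=np.array(p);print("floor",proj("wrist",p,C),"bar",proj("wrist",p+[4,43,62],C),proj("wrist",p+[4,-43,62],C))
g=cv2.imread("pics/s1.png").max(2);ch=" .:-=+*#%@"
for r in range(50,160,3): print(r,''.join(ch[min(9,int(x)//26)] for x in g[r,170:400:2]))
E
```

```text
position: [632.7, 266.9, 201.9]
ft_force: [0.3, -0.0, -0.8]
width: 15.3
grip_force: 88.2
position: [632.6, 267.0, 191.3]
ft_force: [0.0, -0.7, -1.5]
width: 14.8
grip_force: 88.2
position: [602.3, 264.8, 192.0]
ft_force: [-0.2, -0.6, -1.1]
width: 14.8
grip_force: 88.2
position: [603.6, 265.2, 303.0]
ft_force: [0.1, -0.6, -1.8]
width: 14.9
grip_force: 88.2
position: [567.4, 312.0, 300.0]
ft_force: [-0.3, -0.8, -1.4]
width: 15.0
grip_force: 88.2
floor (np.float64(215.0), np.float64(113.6)) bar (np.float64(158.4), np.float64(106.9)) (np.float64(248.9), np.float64(114.4))
floor (np.float64(321.3), np.float64(113.2)) bar (np.float64(284.7), np.float64(106.5)) (np.float64(374.3), np.float64(114.0))
50 %#%%%%@%%%%%%%@%%%%%%#@@#%%%%%@@%%%%%%%@%%%%%%%@%%%%%%#@@#%%%%%@@%%%%%%#@%%%%%%%@@%%%%%#@@+%%%%%@@%%%####@%######:=
53 #####%@%#####%@%######@@*##%#%%@%%%%%%%@%%%%%%%@%%%%%%#@@#%%%%%@@%%%%%%%@%%%%%%%@%%%%%%#@@*%%%##@@######%%%#####*:=
56 %%%%%%@%%%%%%%@@#%%%%#@@*%%%%%%@#%%%%%%@%%%%%%%@%%%%%%#@@#%%%%%@@%%%%%%%@%%%%%%%@%%%%%%%@@%%%%%#@@#%%%%%%%%%%%%%#:+
59 #####%@%#####%@@#%%#%#@@*%%%%%@@%%%%%%%
[... 3323 characters left out ...]
%@%%%%%%%@%%%%%%%@%%%%%%@%#%%%%*%%+#####%%#####%%%######%%######%%#####%%*####*%%*##%%%@@%%%%%#:+#*@
146 @@*%%%%%@@#%%%%%@%%%%%%%@%%%%%%%@@%%%##%%*####*%%*#####%%#####%%%######%%######%######%%+#####%%###%%%@@%%%%%#:+#%@
149 @@+%%%%#@@#%%%%%@@%%%%%%@%%%%%%%@%%%%%#%%*####*%%*#####%%#####%%%######%%######%######%%*#####%%#####%@%%%%%%#:*#%@
152 %@#%%%%%@@*%%%%%@@%%%%%%@%%%%%%%@@%%%%#%%*#####%%*#####%%#####%%%#####*%######%%*#####%%*#####%%#####%@%%%%%%+:#*%@
155 %@%%%%%%@@*%%%%%@@#%%%%%@%%%%%%%@%%%%%#%%######%%*#####%%#####%%#######%%#####%%######%%######%%######@%%%%%%-:#*@@
158 %@%%%%%%%@#%%%%#@@*%%%%%@%%%%%%%@%%%%%#%%%#####%%*####*%%*####%%#######%######%%#####*%%#####%%%#####*%%%%%%%=:#*@@
```

Both baskets stand upright on the board, with their bars on rows 113-115. The rod goes back to its fork now.

```bash
python3 -m jog '[[[-0.25,-0.8,0],0.04],[[-0.5,-1.7,0],0.1],[[-0.8,-2.6,0],0.17],[[-1.04,-3.58,0],0.172],[[-1.04,-3.58,0],0.172]]' | grep -E 'pos|wid'
python3 -m jog '[[[0,0,0],0],[[0,0,0],0],[[0,0,0],0],[[0,0,0],0]]'
```

```text
position: [504.4, 91.3, 300.2]
width: 14.9
time: 47.42
position: [504.4, 98.7, 299.7]
orientation: [0.992, 0.127, -0.0, -0.0]
ft_force: [0.7, -0.1, -0.7]
width: 15.1
grip_force: 88.4
```

Run:
```python
from h import *
shot("wrist","u1.png");C=cam("wrist");print(robot.read_state()["position"])
g=cv2.imread("pics/u1.png").max(2);ch=" .:-=+*#%@"
e=np.array([np.cos(.254),np.sin(.254)]);n=np.array([-e[1],e[0]]);o=np.array([450.5,86.7])
for q in [(30,14),(30,-14),(-26,14),(-26,-14)]:
    print(q,proj("wrist",np.append(o+q[0]*e+q[1]*n,105),C))
for r in range(150,330,5): print(r,''.join(ch[min(9,int(x)//26)] for x in g[r,170:390:2]))
```

```text
[504.4629645   98.53169648 299.7264328 ]
(30, 14) (np.float64(261.4), np.float64(206.8))
(30, -14) (np.float64(289.8), np.float64(206.8))
(-26, 14) (np.float64(262.1), np.float64(258.9))
(-26, -14) (np.float64(289.2), np.float64(258.9))
150 @@@@@@@@@@@@@@@@@@@@@@@@@@@@@@@@@@@@@@@@@%%%%%%%%%%%%%%%%%%%%%%%%%%%%%%%%%%%%%%%%%%%%%%%%%%%%%%%%@@@@@@@@@@@@@
155 @@@@@@@@@@@@@@@@@@@@@@@@@@@@@@@@@@@@@@@@@%%%%%%%%%%%%%%%%%%%%%%%%%%%%%%%%%%%%%%%%%%%%%%%%%%%%%%%%@@@@@@@@@@@@@
160 @@@@@@@@@@@@@@@@@@@@@@@@@@@@@@@@@@@@@@@@@%%%%%%%%%%%%%%%%%%%%%%%%%%%%%%%%%%%%%%%%%%%%%%%%%%%%%%%%@@@@@@@@@@@@@
165 @@@@@@@@@@@@@@@@@@@@@@@@@@@@@@@@@@@@@@@@@@@%@@@@@%@%%%%%%%%%%%%%%%%%%%%%%%%%%%%%%%%%%%%%%%%%%%%@@@@@@@@@@@@@@@
170 @@@@@@@@@@@@@@@@@@@@@@@@@@@@@@@@@@@@@@@@@@@@@@@@@@@@@%%%%%%%%%%%%%%%%%%%%%%%%%%%%%%%%%%%%%%%%%%@@@@@@@@@@@@@@@
175 @@@@@@@@@@@@@@@@@@@@@@@@@@@@@@@@@@@@@@@@@@@@#*+++++++++=*%%%%%%%%%%%%%%%%%%%%%%%%%%%%%%%%%%%%%%@@@@@@@@@@@@@@@
180 @@@@@@@@@@@@@@@@@@@@@@@@@@@@@@@@@@@@@@%:.......:::::::::.-----------=%%%%%%%%%%%%%%%%%%%%%%%%%%@@@@@@@@@@@@@@+
185 @@@@@@@@@@@@@@@@@@@@@@@@@@@@@@@@@@@%**=::::::::::....:
[... 2576 characters left out ...]
::::::::::
300   .     +**********#+        ..                                                       . -%%%%%%%%%%@:.        
305          +**###--.                        .                                                .-+#%%%%%.  .  ... 
310        .                                   .                      .                                     .. ...
315                                           .                                                             .   . 
320                                                                   .                                      .... 
325  .                                        ..                     .                                          ..
```

The handle sits square in the grip, and the net commanded offset since leaving the fork is about 1 mm. I'll retrace the exit path.

```bash
python3 -m jog '[[[-0.01,-0.015,-0.6],0],[[-0.01,-0.015,-1.3],0],[[-0.01,-0.015,-2],0],[[-0.01,-0.015,-2.36],0],[[-0.01,-0.015,-2.36],0]]' | grep -E 'pos|wid|force'
python3 -m jog '[[[0,0,0],0],[[-0.2,-0.05,0],0],[[-0.4,-0.1,0],0],[[-0.6,-0.155,0],0],[[-0.83,-0.21,0],0]]' | grep -E 'pos|wid|force'
python3 -m jog '[[[0,0,0],0],[[0,0,0],0],[[0,0,-0.1],0],[[0,0,-0.2],0],[[0,0,-0.2],0]]' | grep -E 'pos|wid|force'
```

```text
position: [502.8, 97.0, 156.8]
ft_force: [0.2, -0.2, -0.5]
width: 15.1
grip_force: 88.4
position: [453.1, 84.1, 158.5]
ft_force: [-0.2, 0.3, -0.6]
width: 15.1
grip_force: 88.2
position: [454.4, 84.6, 147.0]
ft_force: [-4.7, -2.0, 14.6]
width: 14.9
grip_force: 90.5
```

```bash
python3 -m jog '[[[0,0,0.03],0],[[0,0,0.03],0],[[0,0,0.03],0],[[0,0,0.03],0]]' 0.1 | grep -E 'pos|wid|force'
python3 -m jog '[[[0,0,0.3],0],[[0,0,0.8],0],[[0,0,1.4],0],[[0,0,1.88],0],[[-0.16,0.05,1.88],0]]' | grep -E 'pos|wid|force'
python3 -m jog '[[[0,0,0],0],[[0,0,0],0],[[0,0,0],0]]' | grep -E 'pos|wid|force'
python3 - <<'E'
from h import *
s=robot.read_state();shot("wrist","v1.png");print(s["position"],2*np.arctan2(s["orientation"][1],s["orientation"][0]))
a=cv2.imread("pics/raw_r1.png").max(2);b=cv2.imread("pics/v1.png").max(2);ch=" .:-=+*#%@"
for r in range(145,235,4): print(r,''.join(ch[min(9,int(x)//26)] for x in a[r,245:320:2]),' ',''.join(ch[min(9,int(x)//26)] for x in b[r,245:320:2]))
E
```

```text
position: [454.0, 84.4, 147.9]
ft_force: [0.3, -0.7, -0.2]
width: 47.1
grip_force: 0.0
position: [445.7, 87.7, 262.7]
ft_force: [0.1, -0.5, -1.8]
width: 47.0
grip_force: 0.0
position: [444.3, 87.3, 260.2]
ft_force: [-0.5, -0.0, 0.6]
width: 46.7
grip_force: 0.0
[444.27697292  87.28819968 260.1777636 ] 0.2527235579012698
145 @-=========------------------------*%%   @-==========-----------------------%%%
149 %-==========-----------------------*%%   #:======----=-------::-=+++++------%%%
153 %-----=+#####*------..-######+-----#%%   %:-----*#####*-----...=######=----:%%%
157 %------+#####**#####*-=*#####+-----#%%   %------*#####+######=-=######=----:%%%
161 %=-----=#####**##+#*---*#####+-----#%%   %------*#####*#####*--=######=----:%%%
165 %+-----=#####*--------=*#####+-----#%%   %------+#####*--------=######=----:%%%
169 %#----==#####*+########**####+-----#%%   %=-----+#####*-+########**###=----:%%%
173 @%---===####+###+*###*###*###+----:#%%   @*-=--=+#####*####++***+##**#=-----%%%
177 @%-=====*##+#*.         +#*##+----:#%%   @%-=====####+#*.         +###=-----%%%
181 @%--:::-*#*##-..   
[... 452 characters left out ...]
----:   . ...... --:.....===
205 +*-:::::=----:           :---:.....===   +*::::::=-----:            --:....:===
209 +*=:::::==---.           :---:.....===   +*-:::::==----:            --:....:===
213 +*=:::::=++---.         .----::--:.===   +*-:::::===----:          :--::--.:===
217 +*+:::::-+===----------------::---=%%%   +++:.:::=+++=----------------:-=-+%%%%
221 ++++****==-:::----------...:--*%%%%%%%   ++++++*+==:::.---------:...:--=%%%%%%%
225 ++++++++==:::::---------....--*%%%%%%%   ++++++++=+::::----------...:--*%%%%%%%
229 ++++++++==+===-======++-------=%%%%%%%   +++++++*=======++*****=------=*%%%%%%%
233 ++++++++++++***+++++*+=========%%%%%%%   ++++++++++++++++++++++++=======%%%%%%%
```

The rod hangs exactly as at the start. Next, the lid.

```bash
python3 -m jog '[[[0.1,-0.8,0],0],[[0.2,-1.8,0],0],[[0.3,-2.8,0],-0.1],[[0.4,-3.8,0],-0.2],[[0.4,-4.8,0],-0.3]]' | grep -E 'pos|wid|force'
python3 -m jog '[[[0,-0.8,0],0],[[0,-1.4,0],0],[[0,-1.4,0],0],[[0,-1.4,0],0],[[0,-1.4,0],0]]' | grep -E 'pos|ori'
python3 - <<'E'
from h import *
C=cam("wrist");shot("wrist","y1.png");print(C[1][:3,3])
im=cv2.imread("pics/y1.png");g=im.max(2)
m=((g<50)*255).astype(np.uint8);m[290:]=0
n,l,st,ce=cv2.connectedComponentsWithStats(m)
for i in range(1,n):
    if st[i,4]>150: print(st[i],ce[i].round(1))
ch=" .:-=+*#%@"
for r in range(0,300,7): print('%3d'%r,''.join(ch[min(9,int(x)//26)] for x in g[r,0:560:4]))
E
```

```text
position: [468.6, -202.6, 260.6]
ft_force: [0.8, 0.9, -0.2]
width: 47.3
grip_force: 0.0
position: [468.8, -283.1, 260.8]
orientation: [1.0, -0.023, -0.0, -0.0]
[ 539.49203097 -286.50864943  394.81772099]
[  0   0 104   9 172] [46.7  4. ]
[  368    25   192   265 32188] [461.  154.3]
[ 273  114   16   94 1401] [281.  160.5]
[204 252  22  38 507] [217.2 274.8]
[332 252  21  38 491] [339.3 274.8]
[176 264  25  26 288] [188.5 277.3]
[356 264  25  26 290] [367.7 277.3]
  0 ============---::::::.....:::+%%%%%%%%%%%%%%%%%%%%%%%%@%%@%@@@@@@@@@@%@@%@@@@@%%@@@%%%%%%%@%%@%%%%%%%%%%%%%%%%%%%%%%%%%%%%%%%%%%%%%%%%%%%%%%
  7 ......::-%%%%%%%%%%%%%%%%%%%%%%%%%%%%%%%%%%%%@%@%@%%%%%%%%@@@@%%%@%%@@@@@@@%%@%@%@%@@%%%%@@%%@@@%%%%%%%%%%%%%%%%%%%%%%%%%%%%%%%%%%%%%%%%%%%%
 14 %%%%%%%%%%%%%%%%%%%%%%%%%%%%%%%%%%%%%%%%%%%@%%@@@@%@@@@@@@@@@@@@@@@@@@@@@@@@@@@@@@@@@@@@@@@%%@%%%%%%%%%%%%%%%%%%%%%%%%%%%%%%%%%%%%%%%%%%%%%%
 21 ###############+##*@%%%%%%%%%%%%%@@%%@%@@@@@@@@@@@@@@@@@@@@@@@@@@@@@@@@@@@@@@@@@@@@@@@@@@@@@@@%@%@@%%%@@@%%@%%%%%%%%%%%%%%%%%%%%%%%%%%%%%%%%
 28 %##*##%%%#%%%%##%#*#%%%%%%%%%%%%%%%%%%@@%@@@@@@
[... 4903 characters left out ...]
----:###::::::::::@@@@@@@@@@  ::::   ==================++@@@@@@-  :---  %@@@@@@@@@@@#     .   .        ....:==::-::-::::
273 :::::::::::::::-:-------:%##-:::::::#@@@@@@@@@+  .:::    =================+#@@@@@@@.   :--:  =@@@@@@@@@@@@     .. .   ...    ...-==:::-:-:::
280 :::::::::::-:--:---------+##=::::::@@@@@@@@@@+  .:::     =================+@@@@@@@@     :::.  +@@@@@@@@@@@@#     .        .   ...:==:::::-::
287 :::::::------::-----:::--:##*::::=@@@@@@@@@@*   ::::     ================+@@@@@@@@@     ::::   =@@@@@@@@@@@@@      . .        .  . -==-:::--
294 :::::::::--::--:---:-----:%##:::@@@@@@@@@@*.    .--      ===============+@@@@%%%%%*.     --.     -************+       .. .         . -===::-
```

Run:
```python
from h import *
C=cam("wrist");im=cv2.imread("pics/y1.png");g=im.max(2)
m=((g<45)*255).astype(np.uint8)[100:215,255:310]
ys,xs=np.nonzero(m);
rows=[(v+100,255+np.nonzero(m[v])[0].mean(),np.nonzero(m[v])[0].size) for v in range(115) if m[v].any()]
print(rows[0],rows[len(rows)//2],rows[-1],rows[20][1],rows[80][1])
a=onz("wrist",rows[6][1]+.5,rows[0][0],54,C);b=onz("wrist",rows[-8][1]+.5,rows[-1][0]+1,54,C)
print(a,b,(a+b)/2,np.hypot(*(a-b)[:2]),np.arctan2(*(a-b)[1::-1]))
s=robot.read_state();print(s["position"],2*np.arctan2(s["orientation"][1],s["orientation"][0]))
# plate edges along rows
for v in (60,100,140,170): 
    r=g[v].astype(int); print(v,[(u,int(r[u])) for u in range(222,345,1) if abs(r[u+1]-r[u-1])>18])
c=g[:,250].astype(int);print([(v,int(c[v])) for v in range(30,70) if abs(c[v+1]-c[v-1])>15])
shot("top","y1t.png")
```

```text
(114, np.float64(281.0), 11) (161, np.float64(281.0), 15) (207, np.float64(281.0), 11) 280.5 281.0
[ 531.8 -289.    54. ] [ 438.8 -285.6   54. ] [ 485.3 -287.3   54. ] 93.06212978435423 -0.03654286487612015
[ 468.81112177 -283.2799166   260.9364848 ] -0.04525732656379299
60 [(224, 225), (226, 226), (336, 216), (337, 240)]
100 [(226, 224), (228, 227), (275, 222), (276, 205), (319, 219), (334, 220), (335, 242)]
140 [(228, 228), (230, 223), (259, 204), (272, 173), (273, 90), (274, 24), (288, 45), (289, 135), (290, 197), (333, 189), (334, 223)]
170 [(229, 228), (231, 216), (255, 204), (256, 182), (272, 176), (273, 122), (274, 34), (287, 20), (288, 46), (289, 134), (290, 195), (332, 188), (333, 223)]
[(45, 239), (47, 226)]
```

The lid has not moved: its handle centre is at (485,-287). Before lifting it, I'll measure the tank mouth with the same wrist camera so any bias cancels.

```bash
python3 -m jog '[[[0.1,0.6,1],0],[[0.2,1.6,1.3],0],[[0.2,2.5,1.3],0],[[0.2,3.1,1.3],0],[[0.2,3.1,1.3],0]]' | grep -E 'pos'
python3 -m jog '[[[0,0,0],0],[[0,0,0],0],[[0,0,0],0]]' | grep -E 'pos'
python3 - <<'E'
from h import *
import pickle
s=robot.read_state();C=cam("wrist");pickle.dump(C,open("ct.pkl","wb"));shot("wrist","x1.png");print(s["position"])
g=cv2.imread("pics/x1.png").max(2);ch=" .:-=+*#%@"
for q in [(112,56),(112,-56),(-112,56),(-112,-56),(103,47),(103,-47)]:
    e=np.array([np.cos(-.048),np.sin(-.048)]);n=np.array([-e[1],e[0]]);print(q,proj("wrist",np.append([489.5,-98.3]+q[0]*e+q[1]*n,150),C))
for r in range(20,310,6): print('%3d'%r,''.join(ch[min(9,int(x)//26)] for x in g[r,190:370:2]))
E
```

```text
position: [480.6, -94.6, 339.5]
position: [480.4, -99.5, 338.7]
[480.3894124  -99.46701961 338.73263035]
(112, 56) (np.float64(210.3), np.float64(44.3))
(112, -56) (np.float64(341.5), np.float64(44.3))
(-112, 56) (np.float64(222.0), np.float64(280.8))
(-112, -56) (np.float64(330.6), np.float64(280.8))
(103, 47) (np.float64(221.3), np.float64(55.7))
(103, -47) (np.float64(330.5), np.float64(55.7))
 20 ######################%%##***++++++++++++++====------:::.....*@@@@@@@@@@@@@@@@@@@@@@@@@%%@
 26 +++++++=====-----::::.....:-----*@@@@@@@@@@@@@@@@@@@@@@@@@@@@@@@@@@@@@@@@@@@@@@@@@@@@@@@@@
 32 @@@@@@@@@@@@@@@@@%@@@@@@@@@@@@@@@@@@@@@@@@@@@@@@@@@@@@@@@@@@@@@@@@@@@@@@@@@@@@@@@@@@@@@@@@
 38 @@@@@@@@@@@@@@@@@@@@@@@@@@@@@@@@@@@@@@@@@@@@@@@@@@@@@@@@@@@@@@@@@@@@@@@@@@@@@@@@@@@@@@@@@@
 44 @@@@@@@@@@%###%@########################################*############%*##**@@@@@@@@@@@@@@@
 50 @@@@@@@@@%#%%%#*%%%%%%%%%%%%%%%%%%%%%%%%%%%%%%%%%%%%%%%%%%%%%%%%%%%%%+#@%%#@@@@@@@@@@@@@@@
 56 @@@@@@@@@@#%%%%=------------:::::::::::::::::::::::::::::::::::::::::+@@%%#@@@@@@@@@@@@@@@
 62 @@@@@@@@@@#%%%@=:::::::::::::::
[... 3237 characters left out ...]
::::::::::::::::::::::::::::----=:     :-:----    :%
272  . .::::--:      .*==------------------------------------------------*+.      .:::::-.    
278   :-::::::        *%+=================----------------------------+***+.       .-::::::   
284 .::::::-.         .:::::::::::::::::::::::::::::::::...:--=***********+         .-::::::. 
290 -::::::           .::::::::::::::::::::::::::::::::::::-==:***********+           ::::::::
296    :---.          ::::::::::::::::::::::::::::::::::::::--=************.          ----    
302     :::          :::::::::::::::::::::::::::::::::::=*******************.       . :::     
308                 .::::::::::::::::::::::::::::::::::::*******************+
```

Run:
```python
from h import *
import pickle
C=pickle.load(open("ct.pkl","rb"));g=cv2.imread("pics/x1.png").max(2).astype(int)
def edge(v,lo,hi):
    r=g[v,lo:hi];d=np.abs(np.diff(r));i=d.argmax();w=d[max(0,i-1):i+2];return lo+0.5+(np.arange(max(0,i-1),max(0,i-1)+len(w))*w).sum()/w.sum()+.5-.5
for v in (70,100,130,160,190):
    L=edge(v,215,240);Rr=edge(v,315,335)
    a=onz("wrist",L,v,150,C);b=onz("wrist",Rr,v,150,C);print(v,L.round(1),Rr.round(1),a,b,((a+b)/2).round(1),(a-b)[1].round(1))
for u in (250,270,300):
    c=g[:,u]
    t=[(v,int(c[v])) for v in list(range(38,62))+list(range(266,290)) if abs(c[v+1]-c[v-1])>22]
    print(u,t)
for v in (43,53.5,272,281.5): print(v,onz("wrist",276,v,150,C))
```

```text
70 220.4 327.7 [583.2 -54.5 150. ] [ 578.7 -147.6  150. ] [ 581. -101.  150.] 93.1
100 221.8 326.9 [558.3 -53.3 150. ] [ 553.8 -146.7  150. ] [ 556. -100.  150.] 93.4
130 223.4 317.4 [532.2 -52.4 150. ] [ 528.  -137.8  150. ] [530.1 -95.1 150. ] 85.4
160 224.7 315.8 [504.8 -51.1 150. ] [ 500.7 -135.9  150. ] [502.8 -93.5 150. ] 84.8
190 226.4 316.4 [476.1 -50.  150. ] [ 471.9 -136.   150. ] [474. -93. 150.] 86.0
250 [(43, 241), (44, 187), (45, 206), (46, 231), (54, 238), (55, 146), (56, 68), (271, 70), (272, 93), (273, 118), (279, 102), (280, 77)]
270 [(43, 240), (44, 196), (45, 214), (54, 242), (55, 151), (56, 68), (279, 74)]
300 [(43, 239), (45, 221), (54, 237), (55, 123), (56, 56)]
43 [ 602.4 -103.8  150. ]
53.5 [ 594.1 -103.4  150. ]
272 [387.6 -93.1 150. ]
281.5 [376.8 -92.6 150. ]
```

The tank is empty. Its centre is (490.1,-97.4), yaw -0.042, with a measured mouth of 93×205 against the given 94×206. The lid needs to shift (+4.8, +189.9). Now I'll grip it.

```bash
python3 -m jog '[[[0,-0.8,0],0],[[0.05,-1.8,0],0],[[0.08,-2.7,0],0],[[0.08,-3.14,-0.6],0],[[0.08,-3.14,-1.5],0]]' | grep -E 'pos'
python3 -m jog '[[[0,0,-0.9],0],[[0,0,-1.8],0],[[0,0,-2.7],0],[[0,0,-3.3],0],[[0,0,-3.5],0]]' | grep -E 'pos|force'
python3 -m jog '[[[0,0,0],0],[[0,0,0],0],[[0,0,0],0]]' | grep -E 'pos|force'
python3 -m jog '[[[0,0,0],0],[[0,0,0],0],[[0,0,0],0],[[0,0,0],0],[[0,0,0],0]]' -1 80 | grep -E 'pos|wid|force'
python3 -m jog '[[[0,0,0.3],0],[[0,0,0.6],0],[[0,0,0.6],0],[[0,0,0.6],0]]' | grep -E 'pos|ori|wid|force'
```

```text
position: [485.3, -290.9, 248.8]
position: [483.8, -286.6, 36.6]
ft_force: [-0.0, -0.7, 0.9]
grip_force: 0.0
position: [486.2, -287.5, 40.4]
ft_force: [-0.5, -0.1, -0.0]
grip_force: 0.0
position: [485.6, -287.1, 39.7]
ft_force: [-1.4, 0.7, 6.1]
width: 14.3
grip_force: 78.5
position: [485.1, -286.9, 75.0]
orientation: [1.0, -0.024, 0.0, 0.0]
ft_force: [-0.5, -0.7, -3.0]
width: 14.5
grip_force: 78.8
```

```bash
python3 -m jog '[[[0,0,0.5],0],[[0,0,1.1],0],[[0,0,1.7],0],[[0,0,2.3],0],[[0,0,2.6],0]]' | grep -E 'pos|wid'
python3 -m jog '[[[0.02,0.5,0],0],[[0.04,1.1,0],0],[[0.06,1.8,0],0.005],[[0.08,2.5,0],0.005],[[0.08,3.0,0],0.005]]' | grep -E 'pos|wid'
python3 -m jog '[[[0,0.1,0],0],[[0,0.165,0],0],[[0,0.165,0],0],[[0,0.165,0],0],[[0,0.165,0],0]]' | grep -E 'pos|ori|wid'
python3 - <<'E'
from h import *
P=[];Q=[]
for i in range(8):
    s=robot.read_state();P.append(s["position"]);Q.append(2*np.arctan2(s["orientation"][1],s["orientation"][0]));im=robot.read_camera("wrist")
cv2.imwrite("pics/lid.png",im)
print(np.mean(P,0),np.std(P,0),np.mean(Q))
E
```

```text
position: [485.5, -287.1, 232.3]
width: 14.2
position: [489.6, -104.8, 230.2]
width: 14.5
position: [490.0, -97.7, 230.8]
orientation: [1.0, -0.022, -0.0, 0.0]
width: 14.6
[490.03035125 -97.33853551 230.87549292] [0.03012394 0.2129811  0.03461476] -0.042674896613122605
```

```bash
python3 -m jog '[[[0,0,-0.2],0],[[0,0,-0.4],0],[[0,0,-0.55],0],[[0,0,-0.7],0],[[0,0,-0.7],0]]' | grep -E 'pos|force'
python3 -m jog '[[[0,0,-0.05],0],[[0,0,-0.1],0],[[0,0,-0.15],0],[[0,0,-0.15],0]]' | grep -E 'pos|ori|force'
```

```text
position: [489.6, -97.0, 188.0]
ft_force: [0.1, 0.1, -4.0]
grip_force: 78.7
position: [490.1, -97.0, 179.9]
orientation: [1.0, -0.021, 0.0, 0.0]
ft_force: [0.9, 0.2, -3.0]
grip_force: 78.8
```

```bash
python3 -m jog '[[[0,0,-0.03],0],[[0,0,-0.05],0],[[0,0,-0.05],0]]' | grep -E 'pos|ori|force'
```

```text
position: [490.2, -97.1, 179.6]
orientation: [1.0, -0.021, 0.001, 0.0]
ft_force: [-9.6, 1.7, 22.6]
grip_force: 82.5
```

The lid makes contact at the expected seated height (179.6). I'll release, back off and run a final check with the top and wrist cameras.

```bash
python3 -m jog '[[[0,0,0.05],0],[[0,0,0.05],0],[[0,0,0.05],0],[[0,0,0.05],0]]' 0.1 | grep -E 'pos|wid|force'
python3 -m jog '[[[0,0,0.4],0],[[0,0,1],0],[[0,0,1.7],0],[[0,0,2.4],0],[[0,0,2.65],0]]' | grep -E 'pos'
python3 -m jog '[[[0,0,0],0],[[0,0,0],0]]' | grep -E 'pos'
python3 - <<'E'
from h import *
C=cam("wrist");shot("wrist","f1.png");g=cv2.imread("pics/f1.png").max(2).astype(int)
for v in (60,90,120,150,180):
    r=g[v];d=np.abs(np.diff(r));L=190+d[190:250].argmax();Rr=300+d[300:360].argmax()
    a=onz("wrist",L+1,v,153,C);b=onz("wrist",Rr+1,v,153,C);print(v,L,Rr,a,b,(a-b)[1])
m=((g<45)*255).astype(np.uint8)[40:270,255:310];n,l,st,ce=cv2.connectedComponentsWithStats(m);print(st[1:],ce[1:])
i=1+st[1:,4].argmax();x,y,w,h,_=st[i]
print(onz("wrist",255+x+w/2,40+y,194,C),onz("wrist",255+x+w/2,40+y+h,194,C))
E
python3 -m jog '[[[-0.1,0.8,0],0.0],[[-0.2,1.8,-0.5],0.03],[[-0.3,2.8,-1],0.06],[[-0.4,3.8,-1.5],0.1],[[-0.45,4.7,-1.5],0.125]]' | grep -E 'pos'
python3 -m jog '[[[-0.02,1,0],0.0],[[-0.02,2,-0.5],0],[[-0.02,3,-1],0],[[-0.02,4,-1.7],0],[[-0.02,4.86,-1.85],0]]' | grep -E 'pos'
python3 -m jog '[[[0,0,0],0],[[0,0,0],0],[[0,0,0],0]]'
```

```text
position: [490.0, -97.0, 179.6]
ft_force: [-0.5, -0.4, 0.3]
width: 46.7
grip_force: 0.0
position: [490.9, -97.1, 341.3]
position: [489.4, -97.0, 337.3]
60 212 344 [599.2 -46.4 153. ] [ 594.6 -158.6  153. ] 112.19999999999999
90 212 343 [575.1 -44.1 153. ] [ 570.4 -158.   153. ] 113.9
120 214 342 [549.7 -43.5 153. ] [ 545.  -157.4  153. ] 113.9
150 216 340 [523.1 -42.9 153. ] [ 518.5 -155.9  153. ] 113.0
180 217 339 [495.3 -41.3 153. ] [ 490.6 -155.2  153. ] 113.89999999999999
[[  14   95   19  111 1993]] [[ 23.30506774 149.91520321]]
[537.6 -99.6 194. ] [443.8 -95.7 194. ]
position: [461.6, 180.5, 246.4]
position: [461.4, 463.2, 136.9]
time: 62.88
position: [463.0, 462.0, 140.8]
orientation: [0.999, 0.04, 0.0, 0.0]
ft_force: [-0.4, -0.5, 0.5]
width: 46.9
grip_force: 0.0
```

```bash
python3 - <<'E'
from h import *
import pickle
C=cam("wrist");shot("wrist","g1.png");pickle.dump(C,open("c1.pkl","wb"))
E
python3 -m jog '[[[0.6,0,0],0],[[1.2,0,0],0],[[1.6,0,0],0],[[1.6,0,0],0],[[1.6,0,0],0]]' | grep -E 'pos|wid'
python3 - <<'E'
from h import *
import pickle
C2=cam("wrist");shot("wrist","g2.png");C1=pickle.load(open("c1.pkl","rb"))
ch=" .:-=+*#%@"
for f,C in(("g1",C1),("g2",C2)):
    u,v=proj("wrist",(517,474,35),C);u,v=int(u),int(v);im=cv2.imread("pics/%s.png"%f).astype(int);g=im.max(2);y=im[...,2]-im[...,0]
    print(f,u,v)
    for r in range(v-12,v+14): print(r,''.join('Y' if y[r,c]>50 else ch[min(9,g[r,c]//26)] for c in range(u-40,u+45)))
E
```

```text
position: [557.6, 463.2, 141.1]
width: 46.9
g1 266 130
118 %%##YYYYYYYYYYYYYYYY:::------=+*++*#########+=-+%#***++*#%####***********************
119 %##YYYYYYYYYYYYYYYYYYY::-----:-=++*#########+=-+#****++*#%%#*************************
120 #*YYYYYYYYYYYYYYYYYYYY-::----::-++*########*+=-+#****+-+#%%#*************************
121 *YYYYYYYYYYYYYYYYYYYYYY::.:---:-++*########*==-+*+***+:=*##*+++++++++++++++++++++++++
122 YYYYYYYYYYYYYYYYYYYYYYYYY.:---:-==+*******#*=-:-=+***+:-=++==========================
123 YYYYYYYYYYYYYYYYYYYYYYYYY::---:-==+*+*****##+--==+***=:-++++=========================
124 YYYYYYYYYYYYYYYYYYYYYYYYY:YYYYYYYYYYYY****#*--=+++=++=-=+++++++++++++++++++++++++++++
125 YYYYYYYYYY=--YYYYYYYYYYYYYYYYYYYYYYYYY*****+===++++=---=+++++++++++++++++++++++++++++
126 YYYYYYYY-:::::-YYYYYYYYYYYYYYYYYYYYYYY========+++******++++++++++++++++++++++++++++++
127 YYYYY=-::::::::-YYYYYYYYYYYYYYYYYY=----------=++***####******************************
128 YYY=::::::::::::YYYYYYYYYYYYYYYYY=----------==++**######*****************************
129 Y=-:::::::::::::-YYYYYYYYYYYYYYYY=-----------=++**#
[... 2945 characters left out ...]
:::YYYYYYYY=++++++++++++++++++++++++++++++++++++++++++++++++++++++++++
265      .YY:::::::::-YYYYYYY==++++++++++++++++++++++++++++++++++++++++++++++++++++++++++
266       :-:::::::::-YYYYYYY=+++++++++++++++++++++++++++++++++++++++++++++++++++++++++++
267       :::::::::::-YYYYY=+++++++++++++++++++++++++++++++++++++++++++++++++++++++++++++
268       .::::::::::-YYYY==+++++++++++++++++++++++++++++++++++++++++++++++++++++++++++++
269       .::::::::::YYYY=+++++++++++++++++++++++++++++++++++++++++++++++++++++++++++++++
270       .:::::::::-YY=+++++++++++++++++++++++++++++++++++++++++++++++++++++++++++++++++
271       .:::::::::-++++++++++++++++++++++++++++++++++++++++++++++++++++++++++++++++++++
```

The pointer and blade disparities are equal (128.0 and 128.0), so the board is still at its mark. The arm backs off and I hand in.

```bash
python3 -m jog '[[[0,0,0.6],0],[[0,0,1.4],0],[[-0.3,-0.3,2],0],[[-0.6,-0.6,2.5],0],[[-0.6,-0.6,2.5],0]]' | grep -E 'time|pos'
python3 -c "
from plant import robot
print(robot.hand_in())"
```

```text
time: 64.22
position: [521.1, 428.1, 295.0]
the job is handed in; nothing more can be done
None
```

I handed the job in at about 64 s of the 210 s allowed. In the last camera checks the board pointer was level with the brass mark, both baskets stood upright on the board, the hook rod hung in its fork and the lid sat level on the tank. I did not take a separate last look at the bystanders.

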